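Reset the interlock key switch

ROBOT

A 6-joint arm with a two-finger parallel gripper is mounted at the origin on a cart in front of the work surface, level with it; the furniture and walls round the work are solid. World frame = base frame: x ahead of the robot, y to its left, z up, the work surface at z = 0. Lengths are in m, angles in rad, forces in N, time in s.
With the tool pointing down it reaches from about 0.275 to 0.775 m from the base axis. Payload 14.6 kg.
Tool frame: the origin (TCP) lies midway between the tips of the shut fingers; the grasp point (between the pads) lies 19 mm behind it; z points along the fingers, y is the direction in which the jaws open and shut (so a half turn about z gives the same grasp; the last joint's range is limited). The gripper opens to 85 mm and grips with 20 to 120 N. Pads are 22 mm wide; open, the fingers measure 114 mm over their backs; the gripper's body (76 mm by 85 mm) begins 54 mm behind the grasp point. The pads swing forward as they close: fully open they stand 13 mm farther back than shut.
Start: joints at [0.978, 0.263, -0.048, 1.259, 0, 1.415], TCP at [0.223, 0.475, 0.231] pointing down, gripper open.
Joint ranges: [-2.65, 2.65], [-0.89, 1.7], [-1.18, 1.37], [-2.13, 2.11], [-1.35, 1.29], [-3.14, 3.14]. Speed limits (rad/s): [1.89, 1.89, 2.57, 2.79, 3.14, 3.14].

INTERFACE

Orientations are given as a 3x3 rotation matrix whose columns are the frame's x, y, z axes.
In Python, from bench import read_state, get_image, sign_off, spot_in, regions_of, pinpoint gives the robot as it stands.
- The arm moves only by the tool drive_tool, never from a script. Its argument "motion" is a list of rows, each a list of 2 entries, a list of its own where there are three numbers: the shift along the tool's x, y, z in mm, then the turn, a rotation vector about the tool's x, y, z in rad. A call has 1 to 5 rows; each row shifts and turns the pose as measured when the row begins, along the tool's axes as they then stand; what a row does not reach is not made up. A row lasts 1/10 s, in which the tool goes at most 50 mm and 8.59 degrees, less where a joint would pass 70% of its speed; a pose out of reach is approached as far as the arm can. A call with a gripper value outside its range is refused whole. "claw" is the opening in per cent of the stroke, from 0 (shut) to 100 (fully open), set as the call begins (left out, the last holds). The fingers move at their own pace and stop on an object; "newtons" is the grip in N (left out, the last holds). Time passes only in rows, so rows that do not move let the fingers close. It gives the time, the measured TCP pose, the force and the opening at its end, in the units of the state.
- read_state(): the state, without advancing time (a new reading comes with each control period).
- get_image(name): name is "side" or "top" or "wrist"; returns a dict with "color" (384x512x3 uint8, red, green, blue), "range_z" (384x512 float32, m along the optical axis (not along the pixel's ray), 0 where there is no reading), "fx", "fy", "cx", "cy" (pixels), "cam_to_world" (4x4, takes a point from camera to world coordinates); the wrist camera has in their place "tool_from_camera" (4x4, takes a point from camera to tool coordinates, whose origin is the TCP and whose axes are the flange's). Camera axes: x right, y down, z forward; pixel columns grow to the right and rows downward; lengths in m; the calibration is good to about 2 mm. A picture is of the moment at which its call begins: read the wrist's pose just before it.
- sign_off(): hands the job in, once; it reports no verdict.
Trained networks look in the newest picture that a camera, given by its name, has taken for a name from the list of things; names that differ only in an ending like _2 or _b are one class to them, and where a whole thing is asked for, a point or a joint stands for the part that bears it (a point fixed in the world has none). Each returns a list of dicts, best first, with "score" (0 to 1); they miss things now and then, are a little off and sometimes report something else, mostly with a low value. They report only what shows in the picture. A call takes as long as a camera call. They do not tell look-alikes from the thing itself.
- spot_in(query, camera): "centre" ([x, y, z] in m, in world coordinates, good to about 4 mm: the middle of the surface that is visible of it).
- regions_of(query, camera): "region" (384x512 bool, what is visible of it).
- pinpoint(query, camera): "centre" ([x, y, z] in m, in world coordinates, good to about 4 mm: a listed point, or the origin of a listed thing).
The state is a dict: "time": time; "qpos": joint angles; "dq": joint speeds; "joint_efforts": joint torques, N m; "tool_pos": TCP position; "ee_rot": TCP orientation; "wrist_force": force on the tool from outside, world axes, zero at the start; "moment": the same for the moment, N m; "opening": opening from 0.0 (shut) to 1.0 (fully open).
Only numpy, scipy, OpenCV 4.12 (cv2) and the standard library are available. Lean on these libraries where they do the work, as an engineer would, in place of code of your own. Each camera call takes 0.05 s, during which the arm holds its last target.

TASK

The trimming station's interlock has tripped: take the key from its rest, push it fully home in the key switch, and turn it clockwise until you feel it come up firmly against its end stop. Then turn it back to where it went in, draw it out there and put it back upright, fully down in its rest, and let go. Never force the key, and leave the other things where they are.

Things in the scene. Friction and masses are not known exactly. Their poses are not given: they have to be found in the camera images.
- key_bow (a point): Grip point in the loose key's black plastic bow, on the key's axis, 52 mm above its tip; the key (60 g) stands tip down in its rest. Axes: z up the key, x towards the bit, y through the thickness. Bow 32 mm wide along x, 10 mm thick along y, flat from 32 to 60 mm above the tip (grip across the 10 mm), then a ring hole, top at 72 mm.
- key: The same key; origin at its tip, same axes. Steel blade 14 mm wide (x), 5 mm thick (y), 28 mm long, tapered tip. On the +x side a bit as thick as the blade stands out to 14 mm from the axis, 7 to 19 mm above the tip. Above the blade a steel shoulder, 28 to 32 mm above the tip, 14 mm along y, with a small pointer on the bit's side (+x).
- keyhole (a point): Centre of the keyhole at the top face of the key switch's steel escutcheon, 48 mm above the bench; z up, x along the notch. Round hole 17 mm across with a notch for the bit, 8 mm wide, out to 16 mm from the centre along +x (a dark mark beyond it). The key enters only with its x along this x; fully home its shoulder lies on the escutcheon: bow point 24 mm above this point, tip 28 mm below.
- lock: The key switch: fixed grey box 80x80x42 mm with a steel disc 52 mm across, 6 mm thick, on top. Origin under its centre on the bench, axes as the keyhole's. To reset, the bit must press on the end stop with over 6 N: a twist of 0.13 N m is right. Contact forces adding up to over 70 N (such as a twist of 0.22 N m on the stop) damage it. While the key is turned its bit is caught inside: it lifts 3 mm at most.
- plug (a joint): Turn of the plug that the key turns, rad. 0 = home (a hard end), the only position where the key goes in or comes out (within about 0.08); grows clockwise seen from above. Turns easily (0.02 N m), stays where left; the key has 0.08 rad play in it. Clockwise the bit meets a firm hidden end stop that differs from lock to lock, 0.4 to 1.4 rad from home, found only by feel.
- rest_mouth (a point): Centre of the key's place at the top of its rest, 36 mm above the bench; z up, x along the slot towards the bit's end. Fixed aluminium block about 57x36x36 mm with an upright slot 8 mm wide from 9 mm behind this point (-x) to 16 mm ahead (+x). In it the key's x lies along this x and its shoulder on the block (bow point 24 mm above this point).
- workpiece_a: loose cast aluminium housing half, 60x110x28 mm, at the back; a bystander; origin under its centre
- block_a: loose dark locating block, 24x60x29 mm, between key switch and rest; a bystander; origin under its centre
- block_b: loose dark locating block, 25x52x21 mm, between key switch and rest; a bystander; origin under its centre
- block_c: loose dark locating block, 24x63x28 mm, to the right of the key switch; a bystander; origin under its centre
- block_d: loose dark locating block, 24x59x27 mm, back left; a bystander; origin under its centre
- cap_a: loose small plastic cap, 33 mm across, 14 mm high, behind the key switch; a bystander; origin under its centre
Mind the look-alikes: they are no part of the job. What is shaped like the key but orange or pink is not meant. What is shaped like the part that bears rest_mouth but orange is not meant.

How it is judged:
By the outcome, as a careful person would: the job done as asked, in the order asked, and still so for the second after the job is handed in, with the robot touching nothing.
It also fails if it takes over 72 s, if anything falls off the work surface, if the arm or the gripper's body presses on something with over 40 N, if the wrist force passes 120 N, or if a joint passes its speed limit or range.

## Working session

There is one attempt and no reset: what is moved stays moved. The work goes in short steps, Python scripts to look and compute and a tool call to move; the robot and the scene stay as the last step left them, time stands still between calls to the robot, and variables do not carry over. Pictures are saved under pics/ and viewed, and the job is handed in when it is done.

Besides the shell and the picture viewer there is one more tool, called after ">>>" as name([rows], argument=value, ...), one row to a line, values as JSON. drive_tool: Moves the arm, as the interface text tells. Its arguments: {"type":"object","properties":{"motion":{"type":"array","items":{"type":"array"}},"claw":{"type":"number"},"newtons":{"type":"number"}},"required":["motion"]}

```bash
mkdir -p pics; ls; cat > h.py <<'E'
import numpy as np, cv2
from bench import *
def save(n,img): cv2.imwrite('pics/'+n,cv2.cvtColor(img,cv2.COLOR_RGB2BGR))
E
python3 - <<'E'
from h import *
s=read_state(); print(s)
for c in ['top','side']:
    d=get_image(c); save(c+'0.png',d['color']); print(c,d['fx'],d['cx'],d['cy'],d['cam_to_world'])
    for q in ['key_bow','keyhole','rest_mouth','lock','key']:
        print(c,q,[(np.round(r['centre'],4),round(r['score'],2)) for r in pinpoint(q,c)])
E
```

```text
pics
{'time': 0.0, 'qpos': array([ 9.77698966e-01,  2.63526543e-01, -4.89169586e-02,  1.25941463e+00,
       -3.21242122e-05,  1.41544703e+00]), 'dq': array([ 0.00102896, -0.00055571, -0.00054225,  0.00119117,  0.00045157,
       -0.00152198]), 'joint_efforts': array([ 1.00222056e-03, -6.37614155e+01,  3.84567046e+01,  1.35336828e-02,
        2.45686948e-05,  5.65480889e-06]), 'tool_pos': array([0.22243029, 0.47525098, 0.23083056]), 'ee_rot': array([[-9.05708524e-01,  4.23900634e-01, -5.66837950e-04],
       [ 4.23900993e-01,  9.05708088e-01, -8.98416615e-04],
       [ 1.32550343e-04, -1.05398676e-03, -9.99999436e-01]]), 'wrist_force': array([ 0.24404218, -0.90242847, -1.01969683]), 'moment': array([ 0.01089106,  0.00095562, -0.03139334]), 'opening': 0.9979322899423909}
top 360.08964274969054 257.7451435820772 190.77515948927905 [[-0.0147672  -0.99307469  0.11655296  0.45620552]
 [-0.9997475   0.01268991 -0.0185447   0.12524227]
 [ 0.01693723 -0.11679738 -0.99301133  1.07173617]
 [ 0.          0.          0.          1.        ]]
top key_bow [(array([0.5173, 0.374 , 0.0504]), 0.65), 
[... 585 characters left out ...]
69473675 [[-0.85354423 -0.18938744  0.48538093  0.1372237 ]
 [-0.5206181   0.3466202  -0.78026357  0.7738157 ]
 [-0.02047072 -0.91868756 -0.3944542   0.41240173]
 [ 0.          0.          0.          1.        ]]
side key_bow [(array([0.5115, 0.373 , 0.0484]), 0.8), (array([0.4331, 0.3568, 0.0509]), 0.79), (array([0.5221, 0.2751, 0.055 ]), 0.57)]
side keyhole [(array([ 0.5261, -0.004 ,  0.0458]), 0.62)]
side rest_mouth [(array([ 0.6415, -0.0296,  0.0337]), 0.84), (array([0.522 , 0.2767, 0.0331]), 0.81)]
side lock [(array([0.5197, 0.2751, 0.0586]), 0.21)]
side key [(array([ 0.5097,  0.3743, -0.0026]), 0.84), (array([ 0.4303,  0.3581, -0.0007]), 0.71), (array([0.5197, 0.2741, 0.0091]), 0.68)]
```

View pics/top0.png

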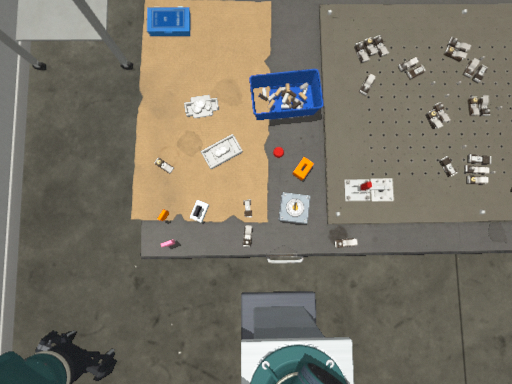

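View pics/side0.png

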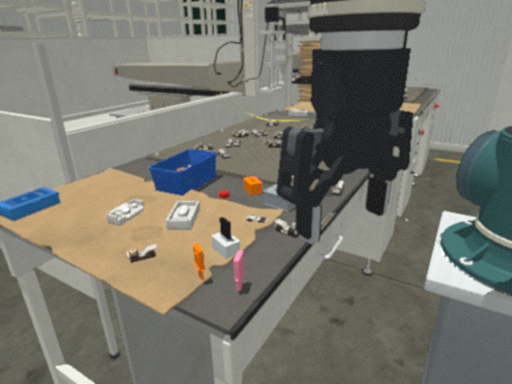

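```bash
python3 - <<'E'
from h import *
t=cv2.imread('pics/top0.png'); s=cv2.imread('pics/side0.png')
d=get_image('top');K=np.linalg.inv(d['cam_to_world'])
def px(p):
    q=K@np.r_[p,1];return q[0]/q[2]*d['fx']+d['cx'],q[1]/q[2]*d['fy']+d['cy']
for p in [(0.519,.276,.06),(.528,.001,.048),(.644,-.029,.036),(.515,.373,.05),(.432,.36,.05)]: print(p,px(p))
E
```

```text
(0.519, 0.276, 0.06) (np.float64(197.52151550679417), np.float64(211.37087396216216))
(0.528, 0.001, 0.048) (np.float64(294.835894302005), np.float64(207.1437318260899))
(0.644, -0.029, 0.036) (np.float64(303.5193887577176), np.float64(167.70472397312318))
(0.515, 0.373, 0.05) (np.float64(163.5953195764186), np.float64(213.47179915466225))
(0.432, 0.36, 0.05) (np.float64(167.79737601643347), np.float64(243.08717781257153))
```

```bash
python3 - <<'E'
from h import *
t=cv2.imread('pics/top0.png'); s=cv2.imread('pics/side0.png')
a=cv2.resize(t[190:230,178:218],(400,400),interpolation=cv2.INTER_CUBIC)
b=cv2.resize(t[187:227,275:315],(400,400),interpolation=cv2.INTER_CUBIC)
cv2.imwrite('pics/c0.png',np.hstack([a,b]))
w=get_image('wrist'); save('w0.png',w['color']); print(w['fx'],w['cx'],w['cy'],w['tool_from_camera'])
E
```

```text
308.876349109037 252.05010170973145 192.20974356920584 [[-8.65273655e-04 -9.64000631e-01 -2.65898541e-01  6.75015890e-02]
 [ 9.99999622e-01 -8.12650776e-04 -3.07927481e-04 -5.07322998e-04]
 [ 8.07596303e-05 -2.65898707e-01  9.64000970e-01 -1.42197117e-01]
 [ 0.00000000e+00  0.00000000e+00  0.00000000e+00  1.00000000e+00]]
```

View pics/c0.png

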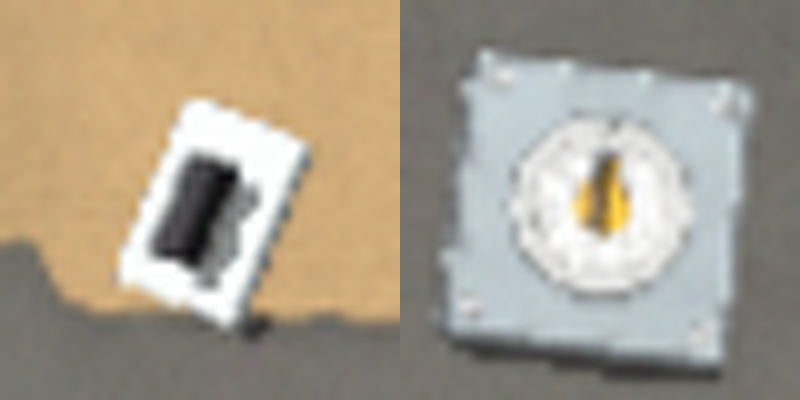

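View pics/w0.png

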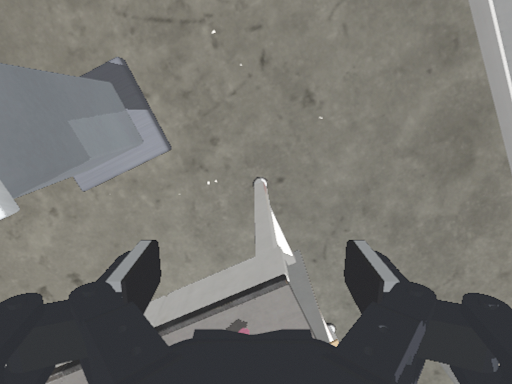

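Candidates for the key (top image): the black key in the white/aluminium block at (198,211), the orange key at (164,214) and the pink key at (168,243). I choose the black one. For the rest: the aluminium block at (198,211), while the orange block at (303,168) is a look-alike. Key switch at (295,207), notch pointing up in the image, which is world +x. I'm moving over the key for a close look.

>>> drive_tool([
  [[-44,-7,4],[0,0,0]],
  [[-44,-7,4],[0,0,0]],
  [[-44,-7,4],[0,0,0]],
  [[-44,-7,4],[0,0,0]],
  [[-44,-7,4],[0,0,0]],
])

```text
time: 1.2
tool_pos: [0.4096, 0.35, 0.2114]
ee_rot: [[-0.91, 0.415, 0.001], [0.415, 0.91, 0.002], [0.0, 0.003, -1.0]]
wrist_force: [-0.1, 1.2, -0.9]
opening: 1.006
```

>>> drive_tool([
  [[-44,-7,4],[0,0,0]],
  [[-44,-7,4],[0,0,0]],
  [[-44,-7,4],[0,0,0.087]],
  [[0,0,0],[0,0,0]],
])

```text
time: 1.6
tool_pos: [0.5289, 0.269, 0.198]
ee_rot: [[-0.866, 0.5, 0.002], [0.5, 0.866, 0.002], [-0.001, 0.003, -1.0]]
wrist_force: [-0.4, 1.1, -0.4]
opening: 0.997
```

```bash
cat >> h.py <<'E'
def wr():
    s=read_state(); w=get_image('wrist')
    T=np.eye(4);T[:3,:3]=s['ee_rot'];T[:3,3]=s['tool_pos']
    w['cam_to_world']=T@w['tool_from_camera']; return s,w
def p2w(d,u,v,z):  # pixel to world at plane z
    c=d['cam_to_world']; r=c[:3,:3]@np.array([(u-d['cx'])/d['fx'],(v-d['cy'])/d['fy'],1]); o=c[:3,3]
    return o+r*(z-o[2])/r[2]
def w2p(d,p):
    q=np.linalg.inv(d['cam_to_world'])@np.r_[p,1]; return q[0]/q[2]*d['fx']+d['cx'],q[1]/q[2]*d['fy']+d['cy']
def yaw(R,c=0): return np.degrees(np.arctan2(R[1,c],R[0,c]))
def delta(p,xyaw=None):
    """tool-frame shift (mm) to world p and turn so that tool is down with x at xyaw deg"""
    s=read_state();R=s['ee_rot']
    print('t',round(s['time'],2),'pos',np.round(s['tool_pos'],4),'yaw',round(yaw(R),2),'f',np.round(s['wrist_force'],1),'open',round(s['opening'],3))
    print('shift mm',np.round(R.T@(np.array(p)-s['tool_pos'])*1000,1))
    if xyaw is not None:
        a=np.radians(xyaw);x=np.array([np.cos(a),np.sin(a),0]);z=np.array([0,0,-1.]);G=np.c_[x,np.cross(z,x),z]
        print('turn',np.round(cv2.Rodrigues(R.T@G)[0].ravel(),4))
E
python3 - <<'E'
from h import *
s,w=wr(); print(s['time'],s['tool_pos'],yaw(s['ee_rot']),s['ee_rot'][:,2]); save('w1.png',w['color']);np.savez('w1.npz',**w)
for q in ['key_bow','rest_mouth','key']: print(q,[(np.round(r['centre'],4),round(r['score'],2)) for r in pinpoint(q,'wrist')])
cv2.imwrite('pics/w1c.png',cv2.resize(cv2.imread('pics/w1.png')[90:270,160:360],None,fx=3,fy=3,interpolation=cv2.INTER_CUBIC))
E
```

```text
1.6 [0.52890171 0.26896401 0.19800141] 150.02621030851634 [ 0.00180116  0.00210463 -0.99999616]
key_bow [(array([0.5099, 0.3734, 0.0477]), 0.73)]
rest_mouth [(array([0.519 , 0.279 , 0.0375]), 0.87), (array([ 0.6434, -0.0313,  0.0354]), 0.73)]
key [(array([0.525 , 0.2777, 0.0059]), 0.98), (array([0.435 , 0.3607, 0.0023]), 0.85), (array([ 5.125e-01,  3.722e-01, -3.000e-04]), 0.8)]
```

View pics/w1c.png

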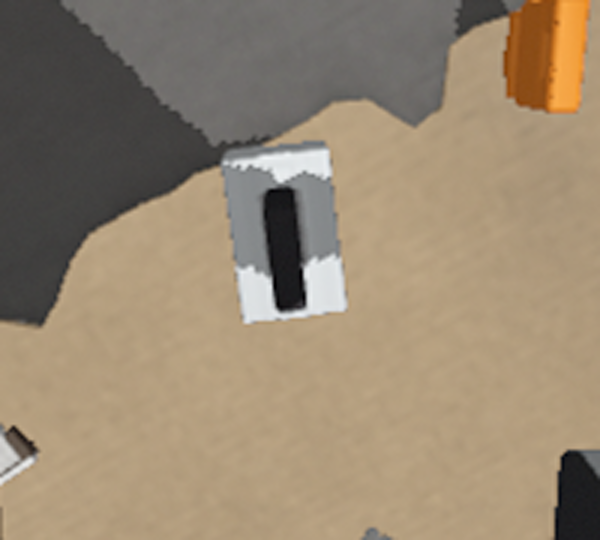

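```bash
python3 - <<'E'
from h import *
w=dict(np.load('w1.npz'))
f=lambda x,y:(160+x/3-.33,90+y/3-.33)
# subpixel via segmentation
g=w['color'].astype(int); sub=g[90:270,160:360]
dark=(sub.max(2)<70).astype(np.uint8); n,l,st,c=cv2.connectedComponentsWithStats(dark)
for i in range(1,n):
    x0,y0,ww,hh,A=st[i]
    if A>150 and 85<x0<105 : 
        pts=np.argwhere(l==i)[:,::-1].astype(np.float32)+[160,90]; r=cv2.minAreaRect(pts.astype(np.float32)); print('bow',r,A)
        for p in cv2.boxPoints(r): print(p,np.round(p2w(w,*p,.08),4))
        print('c',p2w(w,*r[0],.08))
# block mask: range between .30 ...
c=w['cam_to_world']
v,u=np.mgrid[0:384,0:512]; Z=w['range_z']
P=np.stack([(u-w['cx'])/w['fx']*Z,(v-w['cy'])/w['fy']*Z,Z],-1)@c[:3,:3].T+c[:3,3]
m=(abs(P[...,2]-.036)<.006)&(abs(P[...,0]-.52)<.06)&(abs(P[...,1]-.277)<.05)
Q=P[m]; print(m.sum(),'z med',np.median(Q[:,2]))
r=cv2.minAreaRect(Q[:,:2].astype(np.float32)*1000); print('block',r, cv2.boxPoints(r))
m2=(P[...,2]>.06)&(abs(P[...,0]-.52)<.04)&(abs(P[...,1]-.277)<.04)
Q=P[m2]; print(m2.sum(),np.median(Q[:,2]),cv2.minAreaRect(Q[:,:2].astype(np.float32)*1000))
d=get_image('side');s=d['color'];save('s1.png',s);cv2.imwrite('pics/s1c.png',cv2.resize(cv2.imread('pics/s1.png')[200:270,190:270],None,fx=8,fy=8,interpolation=cv2.INTER_CUBIC))
E
```

```text
bow ((254.35385131835938, 172.33078002929688), (40.187252044677734, 11.039091110229492), 82.87498474121094) 423
[246.38461 153.07693] [0.5005 0.2795 0.08  ]
[257.33847 151.7077 ] [0.5041 0.2881 0.08  ]
[262.3231  191.58463] [0.5366 0.2746 0.08  ]
[251.36923 192.95386] [0.5328 0.2657 0.08  ]
c [0.51820708 0.27710097 0.08      ]
1499 z med 0.03569919238073749
block ((523.9081420898438, 275.0706787109375), (35.95546340942383, 56.284400939941406), 67.22767639160156) [[491.00098 269.3873 ]
 [542.8981  247.6013 ]
 [556.8153  280.75406]
 [504.9182  302.54004]]
24018 0.2800720198218141 ((525.1185302734375, 279.25958251953125), (102.38896942138672, 32.21791076660156), 48.296268463134766)
```

View pics/s1c.png

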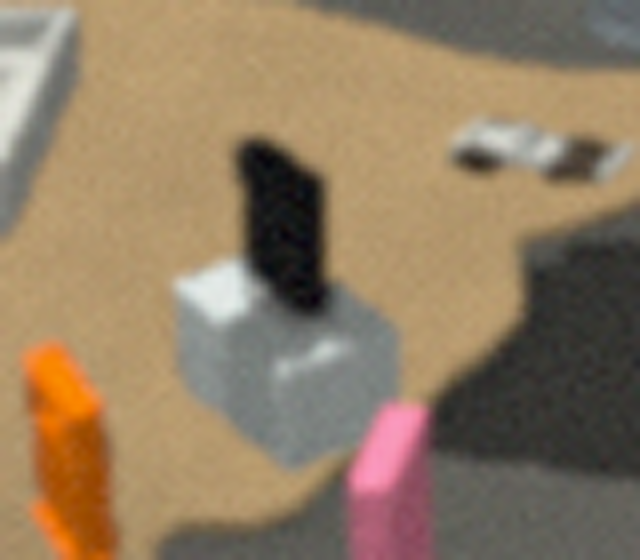

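```bash
python3 - <<'E'
from h import *
a=np.radians(-23); delta(np.array([.518,.277,0])+.15*np.array([np.cos(a),np.sin(a),0])+[0,0,.15],157)
E
```

```text
t 1.85 pos [0.5245 0.2727 0.1995] yaw 150.52 f [-0.3 -0.2 -0.1] open 1.001
shift mm [-141.3   17.3   49.5]
turn [ 0.0036  0.0002 -0.1132]
```

>>> drive_tool([
  [[-45,5,16],[0.003,0,-0.11]],
  [[-45,5,16],[0,0,0]],
  [[-45,7,16],[0,0,0]],
  [[0,0,0],[0,0,0]],
  [[0,0,0],[0,0,0]],
])

```text
time: 2.35
tool_pos: [0.654, 0.2358, 0.1525]
ee_rot: [[-0.925, 0.379, 0.003], [0.379, 0.925, 0.002], [-0.002, 0.003, -1.0]]
wrist_force: [-0.9, -0.1, -0.2]
opening: 0.999
```

```bash
python3 - <<'E'
from h import *
s,w=wr(); print(s['time'],s['tool_pos'],s['dq'].round(3),yaw(s['ee_rot'])); save('w2.png',w['color']);np.savez('w2.npz',**w)
print(w2p(w,[.518,.277,.04]))
u,v=map(int,w2p(w,[.518,.277,.06]))
v0=max(0,v-60)
cv2.imwrite('pics/w2c.png',cv2.resize(cv2.imread('pics/w2.png')[v0:v0+120,u-70:u+70],None,fx=5,fy=5,interpolation=cv2.INTER_CUBIC)); print(u-70,v0)
E
```

```text
2.35 [0.6540237  0.23580303 0.15254028] [-0.007  0.041  0.016 -0.009 -0.006 -0.01 ] 157.72049235808467
(np.float64(233.77300979417), np.float64(1.565818389922299))
162 0
```

View pics/w2c.png

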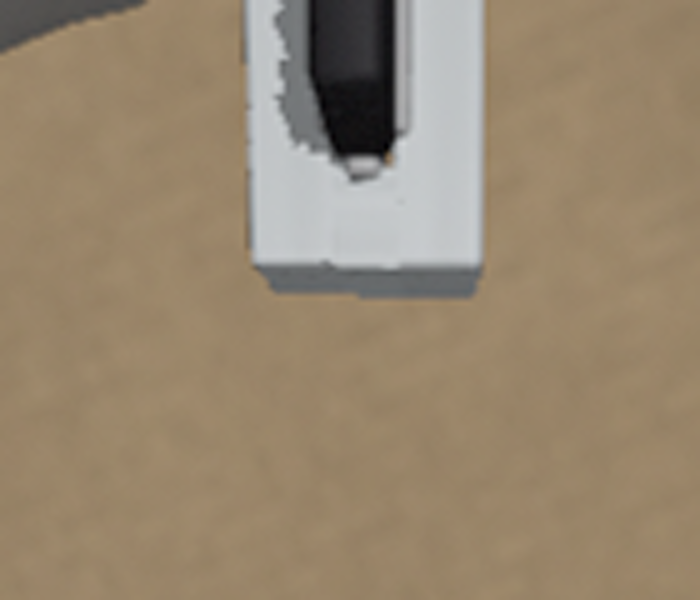

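The wrist crop shows the small steel pointer at (234,33) in the picture, on the key's far end. So the bit points to about −23° in world, which agrees with the block lying off-centre to that side. Next I measure the keyhole from above while the gripper is still empty.

```bash
python3 - <<'E'
from h import *
delta([.528,.001,.16],174)
E
```

```text
t 2.4 pos [0.6538 0.2358 0.1523] yaw 157.72 f [-0.2 -0.4 -0.1] open 1.002
shift mm [  27.4 -264.9   -8.4]
turn [ 0.0025  0.0025 -0.2841]
```

>>> drive_tool([
  [[5,-44,-2],[0,0,0]],
  [[5,-44,-2],[0,0,0]],
  [[5,-44,-2],[0,0,0]],
  [[5,-44,-1],[0,0,0]],
  [[5,-44,-1],[0.0025,0.0025,-0.14]],
])

```text
time: 2.9
tool_pos: [0.5408, 0.0448, 0.1621]
ee_rot: [[-0.973, 0.232, 0.005], [0.232, 0.973, 0.001], [-0.004, 0.002, -1.0]]
wrist_force: [0.1, -0.8, -0.4]
opening: 1.001
```

>>> drive_tool([
  [[0,-30,0],[0,0,-0.14]],
  [[0,0,0],[0,0,0]],
  [[0,0,0],[0,0,0]],
])

```text
time: 3.2
tool_pos: [0.5285, 0.0142, 0.1655]
ee_rot: [[-0.996, 0.084, 0.008], [0.084, 0.996, 0.0], [-0.008, 0.001, -1.0]]
wrist_force: [0.4, 0.7, -0.8]
opening: 0.998
```

```bash
python3 - <<'E'
from h import *
s,w=wr(); print(s['time'],s['tool_pos'],s['dq'].round(3),yaw(s['ee_rot'])); save('w3.png',w['color']);np.savez('w3.npz',**w)
for q in ['keyhole']: print(q,[(np.round(r['centre'],4),round(r['score'],2)) for r in pinpoint(q,'wrist')])
u,v=map(int,w2p(w,[.528,.001,.048])); print(u,v)
cv2.imwrite('pics/w3c.png',cv2.resize(cv2.imread('pics/w3.png')[v-60:v+60,u-70:u+70],None,fx=5,fy=5,interpolation=cv2.INTER_CUBIC)); print(u-70,v-60)
E
```

```text
3.2 [0.52846231 0.01420962 0.16550198] [-0.01  -0.028 -0.019 -0.002 -0.005 -0.056] 175.15686468760015
keyhole [(array([0.5276, 0.0015, 0.0469]), 0.71), (array([5.283e-01, 1.361e-01, 3.000e-04]), 0.61)]
237 187
167 127
```

View pics/w3c.png

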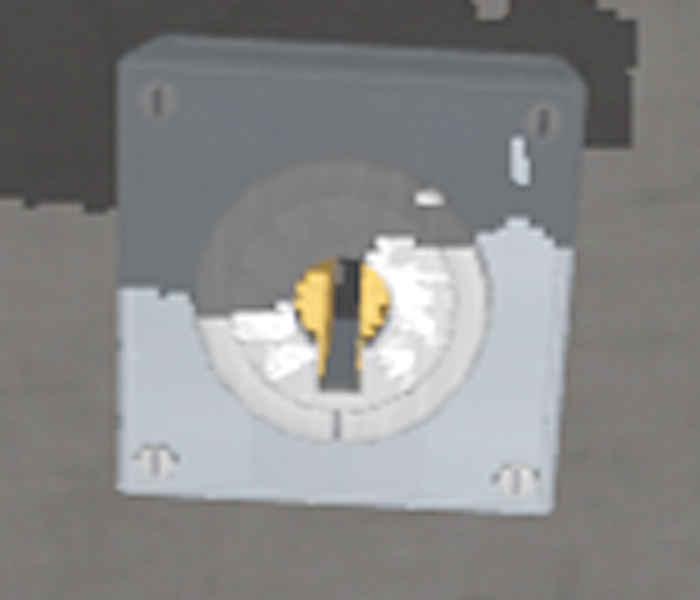

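View pics/w3.png

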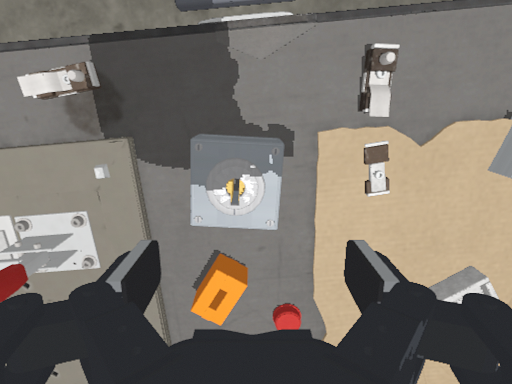

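```bash
cat >> h.py <<'E'
def cloud(w):
    c=w['cam_to_world'];v,u=np.mgrid[0:384,0:512]; Z=w['range_z']
    return np.stack([(u-w['cx'])/w['fx']*Z,(v-w['cy'])/w['fy']*Z,Z],-1)@c[:3,:3].T+c[:3,3]
E
python3 - <<'E'
from h import *
w=dict(np.load('w3.npz')); P=cloud(w); g=w['color'].astype(int)
near=(abs(P[...,0]-.528)<.07)&(abs(P[...,1])<.07)
m=near&(P[...,2]>.036)&(P[...,2]<.06)
Q=P[m]; print('z hist',np.percentile(Q[:,2],[5,20,50,80,95]))
r=cv2.minAreaRect(Q[:,:2].astype(np.float32)*1000); print('box',r)
m=near&(P[...,2]>.0452); Q=P[m]; print(len(Q), cv2.minEnclosingCircle(Q[:,:2].astype(np.float32)*1000), Q[:,:2].mean(0))
# yellow
y=near&(g[...,0]>150)&(g[...,2]<120)&(g[...,0]-g[...,2]>60); vv,uu=np.nonzero(y); print('yellow',len(vv),uu.min(),uu.max(),vv.min(),vv.max(), cv2.minEnclosingCircle(np.c_[uu,vv].astype(np.float32)))
big=lambda x,y:(167+(x+.5)/5-.5,127+(y+.5)/5-.5)
for n,p,z in [('mark in',(338,412),.048),('mark out',(338,438),.048),('notch end',(339,390),.048),('L',(197,298),.048),('R',(490,303),.048),('T',(345,157),.048),('B',(338,441),.048),('c1',(120,490),.042),('c2',(552,512),.042),('c3',(583,78),.042),('c4',(118,62),.042),('notchL',(318,385),.048),('notchR',(362,385),.048)]:
    print(n,np.round(p2w(w,*big(*p),z)[:2]*1000,1))
E
```

```text
z hist [0.04058697 0.04127866 0.04211071 0.04757483 0.04859864]
box ((528.2586669921875, -0.5550956726074219), (80.44649505615234, 81.03848266601562), 82.02488708496094)
38370 ((524.397216796875, 5.124378204345703), 66.2957992553711) [0.51578127 0.00521195]
yellow 96 195 297 179 324 ((244.57460021972656, 254.58029174804688), 76.61930084228516)
mark in [547.4  -3.7]
mark out [552.3  -4.2]
notch end [543.4  -3.1]
L [524.5 -25.9]
R [529.8  24.7]
T [502.2   2.1]
B [552.9  -4.2]
c1 [561.1 -45.7]
c2 [572.3  33.2]
c3 [493.1  43.5]
c4 [483.7 -35.1]
notchL [542.1  -6.7]
notchR [542.8   1.1]
```

```bash
python3 - <<'E'
from h import *
delta([.518,.277,.165],157)
E
```

```text
t 3.3 pos [0.529  0.0147 0.1652] yaw 175.21 f [ 0.4 -0.6 -0.1] open 1.001
shift mm [3.280e+01 2.605e+02 1.000e-01]
turn [0.0021 0.0078 0.3179]
```

>>> drive_tool([
  [[5,43,0],[0,0.004,0]],
  [[5,43,0],[0,0.003,0]],
  [[5,43,0],[0,0,0]],
  [[6,43,0],[0,0,0]],
  [[6,43,0],[0,0,0.1]],
])

```text
time: 3.8
tool_pos: [0.5208, 0.2404, 0.1655]
ee_rot: [[-0.981, 0.192, 0.003], [0.192, 0.981, 0.001], [-0.003, 0.001, -1.0]]
wrist_force: [1.0, 0.2, 0.7]
opening: 1.002
```

>>> drive_tool([
  [[4,30,0],[0,0,0.1]],
  [[0,8,0],[0,0,0.1]],
  [[0,0,0],[0,0,0]],
  [[0,0,0],[0,0,0]],
])

```text
time: 4.2
tool_pos: [0.5216, 0.2904, 0.1646]
ee_rot: [[-0.924, 0.382, 0.002], [0.382, 0.924, 0.002], [-0.002, 0.002, -1.0]]
wrist_force: [0.9, 0.7, -0.1]
opening: 1.002
```

```bash
python3 - <<'E'
from h import *
delta([.518,.277,.165],157)
E
```

```text
t 4.2 pos [0.5216 0.2904 0.1646] yaw 157.53 f [ 0.9  0.7 -0.1] open 1.002
shift mm [ -1.8 -13.8  -0.4]
turn [0.0024 0.0015 0.0092]
```

```bash
python3 - <<'E'
from h import *
s,w=wr(); print(s['time'],s['tool_pos'],s['dq'].round(3),yaw(s['ee_rot'])); save('w4.png',w['color']);np.savez('w4.npz',**w)
u,v=map(int,w2p(w,[.518,.277,.07])); print(u-70,v-60)
cv2.imwrite('pics/w4c.png',cv2.resize(cv2.imread('pics/w4.png')[v-60:v+60,u-70:u+70],None,fx=5,fy=5,interpolation=cv2.INTER_CUBIC))
P=cloud(w);near=(abs(P[...,0]-.52)<.06)&(abs(P[...,1]-.277)<.06)
m=near&(abs(P[...,2]-.036)<.006); r=cv2.minAreaRect(P[m][:,:2].astype(np.float32)*1000); print('block',r)
m=near&(P[...,2]>.062)&(P[...,2]<.09); print(m.sum(),np.percentile(P[m][:,2],[10,50,90]));
mm=near&(P[...,2]>.077)&(P[...,2]<.09); print('bow',cv2.minAreaRect(P[mm][:,:2].astype(np.float32)*1000),mm.sum())
E
```

```text
4.2 [0.52163577 0.29041644 0.16463349] [ 0.021  0.006  0.004 -0.     0.     0.026] 157.5276971728482
165 136
block ((523.7342529296875, 274.97882080078125), (35.625484466552734, 56.40611267089844), 67.51825714111328)
587 [0.07148737 0.07925521 0.08026512]
bow ((521.2828979492188, 275.77197265625), (9.528499603271484, 31.17079734802246), 66.87584686279297) 499
```

View pics/w4c.png

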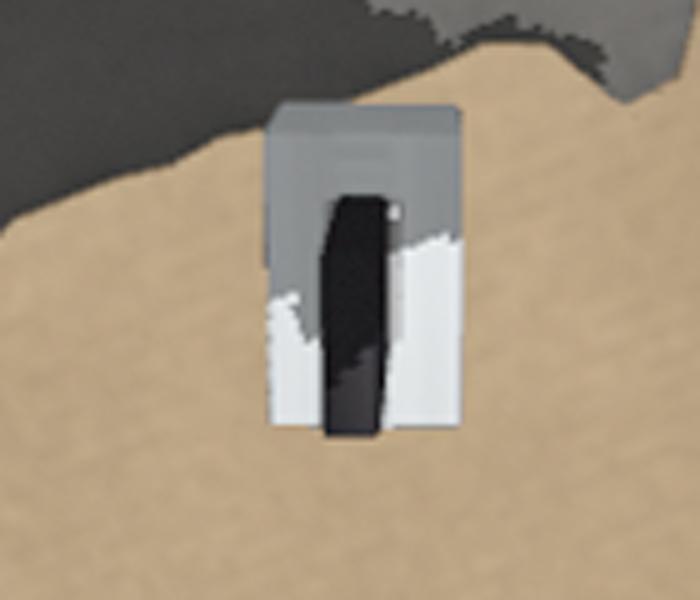

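```bash
python3 - <<'E'
from h import *
delta([.521,.276,.1],157.2)
E
```

```text
t 4.25 pos [0.5217 0.2901 0.1647] yaw 157.49 f [-0.4 -0.3  0.3] open 0.997
shift mm [ -4.6 -13.4  64.6]
turn [0.0024 0.0015 0.0051]
```

>>> drive_tool([
  [[-4.6,-13.4,10],[0.002,0.0015,0.005]],
  [[0,0,30],[0,0,0]],
  [[0,0,24],[0,0,0]],
  [[0,0,0],[0,0,0]],
  [[0,0,0],[0,0,0]],
])

```text
time: 4.75
tool_pos: [0.5213, 0.2727, 0.1007]
ee_rot: [[-0.924, 0.383, 0.002], [0.383, 0.924, 0.001], [-0.002, 0.002, -1.0]]
wrist_force: [-0.5, -0.6, 0.6]
opening: 0.997
```

```bash
python3 - <<'E'
from h import *
delta([.521,.276,.043],157.2)
E
```

```text
t 4.75 pos [0.5213 0.2727 0.1007] yaw 157.48 f [-0.5 -0.6  0.6] open 0.997
shift mm [ 1.7  2.8 57.7]
turn [0.0016 0.0018 0.0049]
```

>>> drive_tool([
  [[1.5,2.5,20],[0.0016,0.0018,0.004]],
  [[0,0,20],[0,0,0]],
  [[0,0,12],[0,0,0]],
  [[0,0,0],[0,0,0]],
  [[0,0,0],[0,0,0]],
])

```text
time: 5.25
tool_pos: [0.5243, 0.2757, 0.0535]
ee_rot: [[-0.923, 0.386, 0.007], [0.386, 0.923, 0.003], [-0.006, 0.005, -1.0]]
wrist_force: [0.4, 0.4, -0.5]
opening: 1.003
```

```bash
python3 - <<'E'
from h import *
delta([.521,.276,.043],157.2)
E
```

```text
t 5.25 pos [0.5243 0.2757 0.0535] yaw 157.31 f [ 0.4  0.4 -0.5] open 1.003
shift mm [ 3.3 -1.  10.5]
turn [0.0051 0.0056 0.0019]
```

>>> drive_tool([
  [[3.2,-1,6],[0.005,0.0055,0.002]],
  [[0,0,4],[0,0,0]],
  [[0,0,0],[0,0,0]],
  [[0,0,0],[0,0,0]],
])

```text
time: 5.65
tool_pos: [0.5218, 0.2764, 0.045]
ee_rot: [[-0.922, 0.388, 0.002], [0.388, 0.922, 0.001], [-0.002, 0.002, -1.0]]
wrist_force: [-0.5, -0.3, 0.3]
opening: 0.997
```

```bash
python3 - <<'E'
from h import *
delta([.521,.276,.043],157.2)
E
```

```text
t 5.65 pos [0.5218 0.2764 0.045 ] yaw 157.2 f [-0.5 -0.3  0.3] open 0.997
shift mm [ 0.6 -0.7  2. ]
turn [ 0.0016  0.0019 -0.    ]
```

>>> drive_tool([
  [[0.6,-0.6,1.5],[0.0016,0.0019,0]],
  [[0,0,0],[0,0,0]],
])

```text
time: 5.85
tool_pos: [0.5211, 0.2761, 0.0436]
ee_rot: [[-0.922, 0.387, 0.0], [0.387, 0.922, 0.0], [-0.0, 0.0, -1.0]]
wrist_force: [0.6, -0.2, 0.5]
opening: 0.997
```

>>> drive_tool([
  [[0,0,0],[0,0,0]],
  [[0,0,0],[0,0,0]],
  [[0,0,0],[0,0,0]],
  [[0,0,0],[0,0,0]],
  [[0,0,0],[0,0,0]],
], claw=0, newtons=60)

```text
time: 6.35
tool_pos: [0.5212, 0.2761, 0.0438]
ee_rot: [[-0.922, 0.387, 0.0], [0.387, 0.922, 0.0], [-0.0, 0.0, -1.0]]
wrist_force: [1.1, -0.5, 0.2]
opening: 0.145
```

>>> drive_tool([
  [[0,0,0],[0,0,0]],
  [[0,0,0],[0,0,0]],
  [[0,0,0],[0,0,0]],
])

```text
time: 6.65
tool_pos: [0.5212, 0.2761, 0.0439]
ee_rot: [[-0.922, 0.387, 0.0], [0.387, 0.922, 0.0], [-0.0, 0.0, -1.0]]
wrist_force: [-0.3, 0.2, 0.4]
opening: 0.108
```

>>> drive_tool([
  [[0,0,-5],[0,0,0]],
  [[0,0,-10],[0,0,0]],
  [[0,0,-15],[0,0,0]],
  [[0,0,0],[0,0,0]],
])

```text
time: 7.05
tool_pos: [0.5211, 0.2761, 0.0761]
ee_rot: [[-0.922, 0.387, 0.0], [0.387, 0.922, 0.0], [0.0, 0.0, -1.0]]
wrist_force: [-0.6, 0.2, -1.4]
opening: 0.109
```

>>> drive_tool([
  [[0,0,-30],[0,0,0]],
  [[0,0,-40],[0,0,0]],
  [[0,0,-30],[0,0,0]],
  [[0,0,0],[0,0,0]],
  [[0,0,0],[0,0,0]],
])

```text
time: 7.55
tool_pos: [0.5205, 0.2759, 0.179]
ee_rot: [[-0.922, 0.387, -0.001], [0.387, 0.922, -0.0], [0.001, -0.0, -1.0]]
wrist_force: [0.6, -0.1, -1.3]
opening: 0.107
```

```bash
python3 - <<'E'
from h import *
delta([.5275,-.001,.165],172.2)
s,w=wr(); save('w5.png',w['color']);np.savez('w5.npz',**w)
cv2.imwrite('pics/w5c.png',cv2.resize(cv2.imread('pics/w5.png')[150:350,150:350],None,fx=3,fy=3,interpolation=cv2.INTER_CUBIC))
E
```

```text
t 7.55 pos [0.5205 0.2759 0.179 ] yaw 157.2 f [ 0.6 -0.1 -1.3] open 0.107
shift mm [-113.7 -252.5   14. ]
turn [-0.0004 -0.0009 -0.2617]
```

View pics/w5c.png

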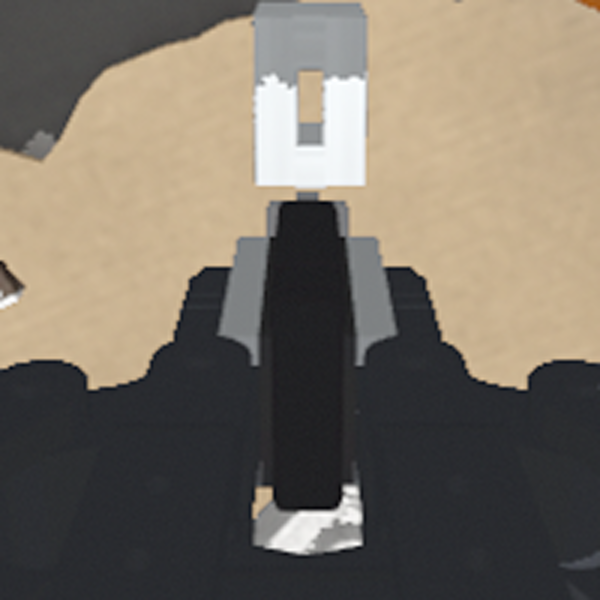

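```bash
python3 - <<'E'
from h import *
w=dict(np.load('w5.npz'))
f=lambda x,y:(150+(x+.5)/3-.5,150+(y+.5)/3-.5)
A=p2w(w,*f(310.5,69),.036);B=p2w(w,*f(310.5,146),.036)
print('slot ends',A,B,np.linalg.norm(B-A),np.degrees(np.arctan2(*(B-A)[1::-1])))
u=(B-A)/np.linalg.norm(B-A); print('mouth',A+.009*u,B-.016*u,'TCP at grasp .5212 .2761')
P=cloud(w);near=(abs(P[...,0]-.52)<.06)&(abs(P[...,1]-.277)<.06)
m=near&(abs(P[...,2]-.036)<.006); r=cv2.minAreaRect(P[m][:,:2].astype(np.float32)*1000); print('block',r)
E
```

```text
slot ends [0.51322336 0.27937064 0.036     ] [0.53645368 0.26961009 0.036     ] 0.025197544321082094 -22.790411241927263
mouth [0.52152071 0.27588439 0.036     ] [0.52170284 0.27580787 0.036     ] TCP at grasp .5212 .2761
block ((523.8170776367188, 275.086669921875), (36.0683479309082, 56.36050033569336), 67.3905029296875)
```

>>> drive_tool([
  [[-18,-43,0],[0,0,0]],
  [[-18,-43,0],[0,0,0]],
  [[-18,-43,0],[0,0,0]],
  [[-18,-43,0],[0,0,0]],
  [[-18,-43,0],[0,0,-0.08]],
])

```text
time: 8.1
tool_pos: [0.5179, 0.0403, 0.1723]
ee_rot: [[-0.953, 0.304, -0.008], [0.304, 0.953, 0.0], [0.008, -0.002, -1.0]]
wrist_force: [1.5, 0.4, -0.5]
opening: 0.109
```

>>> drive_tool([
  [[-5,-22,0],[0,0,-0.1]],
  [[0,0,0],[0,0,-0.08]],
  [[0,0,0],[0,0,0]],
  [[0,0,0],[0,0,0]],
])

```text
time: 8.5
tool_pos: [0.5134, 0.0114, 0.1679]
ee_rot: [[-0.992, 0.129, -0.015], [0.129, 0.992, 0.0], [0.015, -0.002, -1.0]]
wrist_force: [0.5, 0.1, -0.4]
opening: 0.107
```

```bash
python3 - <<'E'
from h import *
delta([.5275,-.001,.179],172.2)
E
```

```text
t 8.5 pos [0.5134 0.0114 0.1679] yaw 172.6 f [ 0.5  0.1 -0.4] open 0.107
shift mm [-15.4 -10.5 -11.3]
turn [-0.0017 -0.0148  0.0069]
```

>>> drive_tool([
  [[-15,-10.5,-11],[-0.0017,-0.015,0.007]],
  [[0,0,0],[0,0,0]],
  [[0,0,0],[0,0,0]],
  [[0,0,0],[0,0,0]],
])

```text
time: 8.9
tool_pos: [0.526, 0.0016, 0.1767]
ee_rot: [[-0.99, 0.139, -0.004], [0.139, 0.99, 0.001], [0.004, 0.0, -1.0]]
wrist_force: [-0.2, 0.0, -0.7]
opening: 0.11
```

```bash
python3 - <<'E'
from h import *
delta([.5275,-.001,.179],172.2)
s,w=wr(); print(s['dq'].round(3)); save('w6.png',w['color']);np.savez('w6.npz',**w)
cv2.imwrite('pics/w6c.png',cv2.resize(cv2.imread('pics/w6.png')[120:270,160:340],None,fx=4,fy=4,interpolation=cv2.INTER_CUBIC))
E
```

```text
t 8.9 pos [0.526  0.0016 0.1767] yaw 172.0 f [-0.2  0.  -0.7] open 0.11
shift mm [-1.9 -2.3 -2.4]
turn [ 0.0004 -0.0036 -0.0035]
[ 0.011  0.003 -0.013 -0.001  0.001  0.013]
```

View pics/w6c.png

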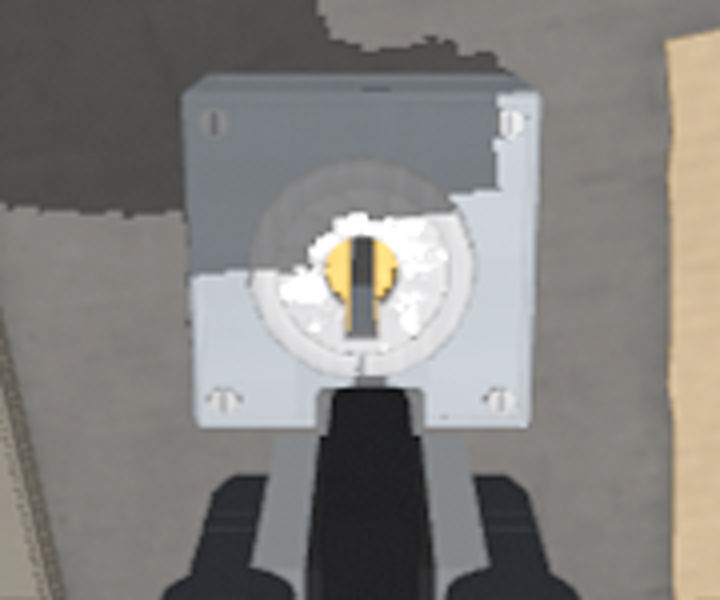

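```bash
python3 - <<'E'
from h import *
w=dict(np.load('w6.npz'));g=w['color'].astype(int)
f=lambda x,y:(160+(x+.5)/4-.5,120+(y+.5)/4-.5)
for n,p,z in [('L',(248.5,270),.048),('R',(474.5,270),.048),('T',(362,158),.048),('B',(362,378),.048),('notch end',(362,338),.048),('mark',(361,364),.048),('yl',(326,268),.048),('yr',(398,268),.048)]: print(n,np.round(p2w(w,*f(*p),z)[:2]*1000,1))
C=[p2w(w,*f(*p),.042)[:2]*1000 for p in [(197,426),(529,426),(542,92),(183,92)]]
C=np.array(C);print('box',C.mean(0),[round(np.degrees(np.arctan2(*(C[i]-C[j])[::-1])),2) for i,j in [(0,3),(1,2),(1,0),(2,3)]])
P=cloud(w); near=(abs(P[...,0]-.528)<.06)&(abs(P[...,1])<.06)
m=near&(abs(P[...,2]-.042)<.003); r=cv2.minAreaRect(P[m][:,:2].astype(np.float32)*1000);print(r)
m=near&(abs(P[...,2]-.048)<.0022);print(cv2.minAreaRect(P[m][:,:2].astype(np.float32)*1000),cv2.minEnclosingCircle(P[m][:,:2].astype(np.float32)*1000))
E
```

```text
L [523.9 -26.3]
R [531.   24.4]
T [502.2   2.8]
B [553.   -4.5]
notch end [543.4  -3.1]
mark [549.6  -4.3]
yl [525.9  -8.9]
yr [528.1   7.3]
box [527.84249985  -0.76491812] [np.float64(-7.9), np.float64(-8.2), np.float64(81.94), np.float64(81.95)]
((528.3154296875, -0.6504478454589844), (80.7723159790039, 79.97652435302734), 82.0906982421875)
((528.0146484375, -0.7506065368652344), (50.333946228027344, 51.69261169433594), 83.03468322753906) ((528.2537231445312, -0.6558738350868225), 26.076438903808594)
```

>>> drive_tool([
  [[-1.6,-2.0,20],[0,-0.0036,0]],
  [[0,0,25],[0,0,0]],
  [[0,0,20],[0,0,0]],
  [[0,0,0],[0,0,0]],
  [[0,0,0],[0,0,0]],
])

```text
time: 9.45
tool_pos: [0.5258, 0.0016, 0.1096]
ee_rot: [[-0.99, 0.138, -0.001], [0.138, 0.99, 0.001], [0.001, 0.001, -1.0]]
wrist_force: [0.4, 0.6, -0.4]
opening: 0.108
```

```bash
python3 - <<'E'
from h import *
delta([.5273,-.0007,.090],172)
E
```

```text
t 9.45 pos [0.5258 0.0016 0.1096] yaw 172.07 f [ 0.4  0.6 -0.4] open 0.108
shift mm [-1.8 -2.1 19.6]
turn [ 0.0006 -0.001   0.0012]
```

>>> drive_tool([
  [[-1.8,-2.1,5],[0.0006,-0.001,0.001]],
  [[-1,-1,5],[0,0,0]],
  [[0,0,0],[0,0,0]],
])

```text
time: 9.75
tool_pos: [0.5293, -0.002, 0.1009]
ee_rot: [[-0.99, 0.139, 0.003], [0.139, 0.99, -0.0], [-0.003, -0.0, -1.0]]
wrist_force: [0.5, 0.1, -0.3]
opening: 0.106
```

```bash
python3 - <<'E'
from h import *
delta([.5273,-.0007,.090],172)
E
```

```text
t 9.75 pos [ 0.5293 -0.002   0.1009] yaw 172.02 f [ 0.5  0.1 -0.3] open 0.106
shift mm [ 2.2  1.  10.9]
turn [-0.0001  0.0028  0.0004]
```

>>> drive_tool([
  [[2.2,1,9],[0,0.0028,0]],
  [[0,0,0],[0,0,0]],
  [[0,0,0],[0,0,0]],
])

```text
time: 10.05
tool_pos: [0.5274, -0.0008, 0.0916]
ee_rot: [[-0.99, 0.139, 0.001], [0.139, 0.99, -0.0], [-0.001, -0.0, -1.0]]
wrist_force: [-1.2, 0.2, -1.2]
opening: 0.111
```

```bash
python3 - <<'E'
from h import *
delta([.5273,-.0007,.090],172)
E
```

```text
t 10.05 pos [ 0.5274 -0.0008  0.0916] yaw 172.01 f [-1.2  0.2 -1.2] open 0.111
shift mm [0.1 0.  1.6]
turn [-0.0001  0.0005  0.0001]
```

Aligned, with the tip about 8 mm above the face. One check from the other cameras before inserting.

```bash
python3 - <<'E'
from h import *
s,w=wr(); save('w7.png',w['color'])
d=get_image('side'); save('s7.png',d['color']); u,v=map(int,w2p(d,[.528,-.001,.055])); print(u,v)
a=cv2.resize(cv2.imread('pics/w7.png')[150:300,180:330],(400,400),interpolation=cv2.INTER_CUBIC)
b=cv2.resize(cv2.imread('pics/s7.png')[v-30:v+30,u-30:u+30],(400,400),interpolation=cv2.INTER_CUBIC)
cv2.imwrite('pics/c7.png',np.hstack([a,b]))
E
```

```text
283 184
```

View pics/c7.png

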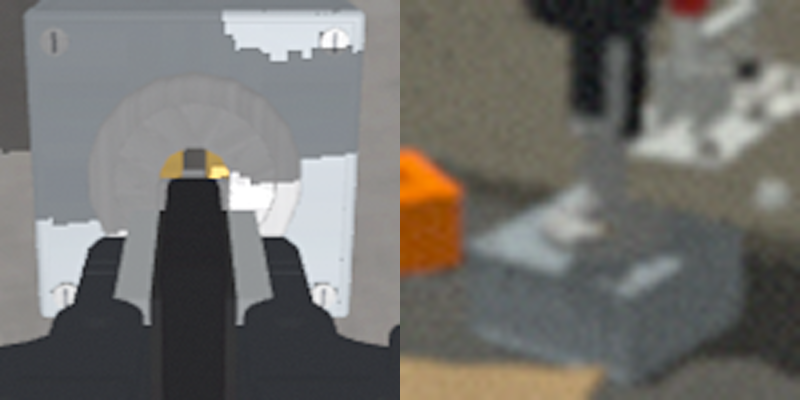

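The key (crop (193,190)) lines up with the plug slot (193,160), so I'm inserting in small steps.

>>> drive_tool([
  [[0,0,5],[0,0,0]],
  [[0,0,5],[0,0,0]],
  [[0,0,0],[0,0,0]],
])

```text
time: 10.45
tool_pos: [0.5275, -0.0008, 0.081]
ee_rot: [[-0.99, 0.139, 0.001], [0.139, 0.99, -0.0], [-0.001, -0.0, -1.0]]
wrist_force: [-0.1, 0.4, -0.7]
opening: 0.108
```

>>> drive_tool([
  [[0,0,3],[0,0,0]],
  [[0,0,3],[0,0,0]],
  [[0,0,0],[0,0,0]],
])

```text
time: 10.75
tool_pos: [0.5275, -0.0008, 0.0743]
ee_rot: [[-0.99, 0.139, 0.001], [0.139, 0.99, -0.0], [-0.001, -0.0, -1.0]]
wrist_force: [0.5, 0.4, -1.0]
opening: 0.11
```

```bash
python3 - <<'E'
from h import *
delta([.5273,-.0007,.0559],172);print(read_state()['moment'])
E
```

```text
t 10.75 pos [ 0.5275 -0.0008  0.0743] yaw 172.01 f [ 0.5  0.4 -1. ] open 0.11
shift mm [ 0.2  0.  18.4]
turn [-0.0001  0.0007  0.0001]
[-0.01684975 -0.05626158  0.03023272]
```

>>> drive_tool([
  [[0.2,0,4],[0,0.0007,0]],
  [[0,0,4],[0,0,0]],
  [[0,0,3],[0,0,0]],
  [[0,0,0],[0,0,0]],
])

```text
time: 11.15
tool_pos: [0.5273, -0.0007, 0.0623]
ee_rot: [[-0.99, 0.139, -0.0], [0.139, 0.99, -0.0], [0.0, -0.0, -1.0]]
wrist_force: [-0.2, -0.7, -1.5]
opening: 0.108
```

>>> drive_tool([
  [[0,0,3],[0,0,0]],
  [[0,0,1.5],[0,0,0]],
  [[0,0,0],[0,0,0]],
])

```text
time: 11.45
tool_pos: [0.5273, -0.0008, 0.0574]
ee_rot: [[-0.99, 0.139, -0.0], [0.139, 0.99, -0.0], [0.0, -0.0, -1.0]]
wrist_force: [-0.1, 0.2, -0.6]
opening: 0.103
```

```bash
python3 - <<'E'
from h import *
delta([.5273,-.0007,.0559],172);print(read_state()['moment'])
E
```

```text
t 11.45 pos [ 0.5273 -0.0008  0.0574] yaw 172.01 f [-0.1  0.2 -0.6] open 0.103
shift mm [-0.   0.1  1.5]
turn [-0.0001 -0.0001  0.0001]
[0.00994389 0.04213555 0.01305229]
```

Nearly home, feeling for the shoulder now.

>>> drive_tool([
  [[0,0,0.8],[0,0,0]],
  [[0,0,0],[0,0,0]],
])

```text
time: 11.65
tool_pos: [0.5274, -0.0007, 0.0566]
ee_rot: [[-0.99, 0.139, 0.0], [0.139, 0.99, -0.0], [-0.0, -0.0, -1.0]]
wrist_force: [0.4, -0.3, -1.1]
opening: 0.106
```

>>> drive_tool([
  [[0,0,0.8],[0,0,0]],
  [[0,0,0],[0,0,0]],
])

```text
time: 11.85
tool_pos: [0.5275, -0.0008, 0.056]
ee_rot: [[-0.99, 0.139, 0.0], [0.139, 0.99, -0.0], [-0.001, -0.0, -1.0]]
wrist_force: [0.4, 0.2, -1.1]
opening: 0.109
```

>>> drive_tool([
  [[0,0,0.5],[0,0,0]],
])

```text
time: 11.95
tool_pos: [0.5276, -0.0008, 0.0558]
ee_rot: [[-0.99, 0.139, 0.001], [0.139, 0.99, -0.0], [-0.001, -0.0, -1.0]]
wrist_force: [-4.3, 0.4, 14.4]
opening: 0.109
```

>>> drive_tool([
  [[0,0,0],[0,0,0]],
  [[0,0,0],[0,0,0]],
])

```text
time: 12.15
tool_pos: [0.5276, -0.0008, 0.056]
ee_rot: [[-0.99, 0.139, 0.001], [0.139, 0.99, -0.0], [-0.001, -0.0, -1.0]]
wrist_force: [0.0, 0.4, -1.0]
opening: 0.105
```

```bash
python3 - <<'E'
from h import *
delta([.5273,-.0007,.0559],172)
for i in range(3): s=read_state(); print(s['wrist_force'].round(2),s['moment'].round(3))
E
```

```text
t 12.15 pos [ 0.5276 -0.0008  0.056 ] yaw 172.01 f [ 0.   0.4 -1. ] open 0.105
shift mm [0.3 0.  0.1]
turn [-0.0001  0.0011  0.0001]
[ 0.04  0.37 -1.02] [-0.045 -0.022 -0.004]
[ 0.04  0.37 -1.02] [-0.045 -0.022 -0.004]
[ 0.04  0.37 -1.02] [-0.045 -0.022 -0.004]
```

Key home: contact at the shoulder gave 14 N and was eased off, with z matching the expected value. I'm lowering the grip to 20 N to limit torque and starting the clockwise turn (+ about tool z). The first 0.3 rad is certainly free.

>>> drive_tool([
  [[0,0,0],[0,0,0]],
  [[0,0,0],[0,0,0.03]],
  [[0,0,0],[0,0,0.03]],
  [[0,0,0],[0,0,0]],
], newtons=20)

```text
time: 12.55
tool_pos: [0.5277, -0.0007, 0.0559]
ee_rot: [[-0.979, 0.203, 0.001], [0.203, 0.979, -0.0], [-0.001, 0.0, -1.0]]
wrist_force: [-1.0, -0.5, 1.4]
opening: 0.11
```

```bash
cat >> h.py <<'E'
def rot(y0=172.0):
    s=read_state(); print('t %.2f'%s['time'],'turned %.4f'%np.radians(y0-yaw(s['ee_rot'])),'F',s['wrist_force'].round(1),'M',s['moment'].round(3),'tau6 %.3f'%s['joint_efforts'][5],'pos',(s['tool_pos']*1000).round(2),'zax',s['ee_rot'][:,2].round(4),'open %.3f'%s['opening'])
E
python3 -c "
from h import *
rot()"
```

```text
t 12.55 turned 0.0652 F [-1.  -0.5  1.4] M [ 0.113  0.046 -0.056] tau6 0.477 pos [527.71  -0.71  55.91] zax [ 0.0012 -0.     -1.    ] open 0.110
```

>>> drive_tool([
  [[0.3,0,-0.1],[0,0.001,0.05]],
  [[0,0,0],[0,0,0.05]],
  [[0,0,0],[0,0,0.05]],
  [[0,0,0],[0,0,0.03]],
  [[0,0,0],[0,0,0]],
])

```text
time: 13.05
tool_pos: [0.5278, -0.0002, 0.0559]
ee_rot: [[-0.924, 0.382, 0.001], [0.382, 0.924, 0.001], [-0.0, 0.002, -1.0]]
wrist_force: [0.0, 0.4, 1.3]
opening: 0.107
```

```bash
python3 -c "
from h import *
rot()"
```

```text
t 13.05 turned 0.2521 F [0.  0.4 1.3] M [0.008 0.041 0.005] tau6 0.575 pos [ 5.2782e+02 -1.6000e-01  5.5920e+01] zax [ 8.0e-04  1.4e-03 -1.0e+00] open 0.107
```

>>> drive_tool([
  [[0,0,0],[0,0,0]],
])

```text
time: 13.15
tool_pos: [0.5278, -0.0002, 0.0559]
ee_rot: [[-0.925, 0.381, 0.001], [0.381, 0.925, 0.001], [-0.0, 0.002, -1.0]]
wrist_force: [-1.4, -0.2, 0.0]
opening: 0.108
```

```bash
python3 -c "
from h import *
rot()"
```

```text
t 13.15 turned 0.2512 F [-1.4 -0.2  0. ] M [ 0.068 -0.008 -0.031] tau6 0.117 pos [ 5.2784e+02 -1.6000e-01  5.5930e+01] zax [ 9.0e-04  1.4e-03 -1.0e+00] open 0.108
```

>>> drive_tool([
  [[0,-0.6,0],[0.0015,0.001,0.03]],
  [[0,0,0],[0,0,0.03]],
  [[0,0,0],[0,0,0.02]],
  [[0,0,0],[0,0,0.02]],
])

```text
time: 13.55
tool_pos: [0.5278, -0.0003, 0.0559]
ee_rot: [[-0.879, 0.476, -0.0], [0.476, 0.879, 0.002], [0.001, 0.001, -1.0]]
wrist_force: [0.0, 2.1, -1.2]
opening: 0.107
```

```bash
python3 -c "
from h import *
rot()"
```

```text
t 13.55 turned 0.3565 F [ 0.   2.1 -1.2] M [ 0.381 -0.105  0.053] tau6 -0.412 pos [ 5.2781e+02 -2.8000e-01  5.5940e+01] zax [-4.0e-04  1.6e-03 -1.0e+00] open 0.107
```

>>> drive_tool([
  [[0,0,0],[0,0,0.008]],
  [[0,0,0],[0,0,0.008]],
])

```text
time: 13.75
tool_pos: [0.5279, -0.0002, 0.0559]
ee_rot: [[-0.871, 0.492, -0.0], [0.492, 0.871, 0.002], [0.001, 0.001, -1.0]]
wrist_force: [1.1, 1.1, -0.3]
opening: 0.11
```

```bash
python3 -c "
from h import *
rot()"
```

```text
t 13.75 turned 0.3742 F [ 1.1  1.1 -0.3] M [ 0.317 -0.074  0.045] tau6 -0.122 pos [ 5.2786e+02 -2.1000e-01  5.5940e+01] zax [-3.0e-04  1.7e-03 -1.0e+00] open 0.110
```

>>> drive_tool([
  [[0.15,0.3,0],[0,0,0.012]],
  [[0,0,0],[0,0,0.012]],
])

```text
time: 13.95
tool_pos: [0.5279, -0.0001, 0.0559]
ee_rot: [[-0.858, 0.514, -0.0], [0.514, 0.858, 0.001], [0.001, 0.001, -1.0]]
wrist_force: [0.3, 1.6, -0.3]
opening: 0.109
```

```bash
python3 -c "
from h import *
rot()"
```

```text
t 13.95 turned 0.4000 F [ 0.3  1.6 -0.3] M [ 0.207 -0.082 -0.027] tau6 -0.253 pos [ 5.2789e+02 -1.0000e-01  5.5930e+01] zax [-3.0e-04  1.1e-03 -1.0e+00] open 0.109
```

>>> drive_tool([
  [[0,0,0],[0,0,0.012]],
  [[0,0,0],[0,0,0.012]],
])

```text
time: 14.15
tool_pos: [0.5279, -0.0001, 0.056]
ee_rot: [[-0.844, 0.536, -0.0], [0.536, 0.844, 0.001], [0.001, 0.001, -1.0]]
wrist_force: [1.6, 0.7, -0.4]
opening: 0.107
```

```bash
python3 -c "
from h import *
rot()"
```

```text
t 14.15 turned 0.4260 F [ 1.6  0.7 -0.4] M [ 0.249 -0.098  0.033] tau6 -0.254 pos [ 5.2792e+02 -8.0000e-02  5.5960e+01] zax [-2.0e-04  1.2e-03 -1.0e+00] open 0.107
```

>>> drive_tool([
  [[0.1,0.1,0],[0.001,0,0.01]],
  [[0,0,0],[0,0,0.01]],
])

```text
time: 14.35
tool_pos: [0.5279, -0.0001, 0.0559]
ee_rot: [[-0.832, 0.554, -0.001], [0.554, 0.832, 0.0], [0.001, -0.0, -1.0]]
wrist_force: [0.7, 1.3, -1.0]
opening: 0.108
```

```bash
python3 -c "
from h import *
rot()"
```

```text
t 14.35 turned 0.4481 F [ 0.7  1.3 -1. ] M [ 0.176 -0.148 -0.016] tau6 -0.185 pos [ 5.279e+02 -6.000e-02  5.593e+01] zax [-9.e-04  0.e+00 -1.e+00] open 0.108
```

>>> drive_tool([
  [[0,0.1,0],[0,0,0.012]],
  [[0,0,0],[0,0,0.012]],
])

```text
time: 14.55
tool_pos: [0.528, 0.0, 0.0559]
ee_rot: [[-0.818, 0.576, -0.001], [0.576, 0.818, -0.0], [0.001, -0.0, -1.0]]
wrist_force: [1.0, 0.3, -0.2]
opening: 0.109
```

```bash
python3 -c "
from h import *
rot()"
```

```text
t 14.55 turned 0.4741 F [ 1.   0.3 -0.2] M [ 0.148 -0.182  0.053] tau6 -0.231 pos [5.2801e+02 2.0000e-02 5.5940e+01] zax [-8.e-04 -0.e+00 -1.e+00] open 0.109
```

>>> drive_tool([
  [[0,0,0],[0,0,0.012]],
  [[0,0,0],[0,0,0.012]],
])

```text
time: 14.75
tool_pos: [0.5281, 0.0001, 0.0559]
ee_rot: [[-0.802, 0.597, -0.001], [0.597, 0.802, 0.0], [0.001, -0.0, -1.0]]
wrist_force: [1.4, 0.7, -0.4]
opening: 0.106
```

```bash
python3 -c "
from h import *
rot()"
```

```text
t 14.75 turned 0.5002 F [ 1.4  0.7 -0.4] M [ 0.252 -0.299  0.029] tau6 -0.205 pos [5.2806e+02 9.0000e-02 5.5950e+01] zax [-7.e-04  1.e-04 -1.e+00] open 0.106
```

>>> drive_tool([
  [[-0.1,0.35,0],[0,0,0.012]],
  [[0,0,0],[0,0,0.012]],
])

```text
time: 14.95
tool_pos: [0.5283, 0.0002, 0.0559]
ee_rot: [[-0.786, 0.618, -0.001], [0.618, 0.786, -0.0], [0.001, -0.001, -1.0]]
wrist_force: [1.5, 0.7, -1.5]
opening: 0.109
```

```bash
python3 -c "
from h import *
rot()"
```

```text
t 14.95 turned 0.5264 F [ 1.5  0.7 -1.5] M [ 0.239 -0.29   0.052] tau6 -0.197 pos [5.2834e+02 2.3000e-01 5.5930e+01] zax [-8.e-04 -1.e-04 -1.e+00] open 0.109
```

>>> drive_tool([
  [[0,0,0],[0,0,0.012]],
  [[0,0,0],[0,0,0.012]],
])

```text
time: 15.15
tool_pos: [0.5285, 0.0003, 0.056]
ee_rot: [[-0.77, 0.638, -0.0], [0.638, 0.77, 0.0], [0.0, -0.0, -1.0]]
wrist_force: [0.6, 1.0, -0.8]
opening: 0.111
```

```bash
python3 -c "
from h import *
rot()"
```

```text
t 15.15 turned 0.5525 F [ 0.6  1.  -0.8] M [ 0.224 -0.337  0.089] tau6 -0.187 pos [5.285e+02 3.300e-01 5.596e+01] zax [-5.e-04  1.e-04 -1.e+00] open 0.111
```

>>> drive_tool([
  [[0,-0.1,0],[0,0,0.012]],
  [[0,0,0],[0,0,0.01]],
])

```text
time: 15.35
tool_pos: [0.5286, 0.0003, 0.056]
ee_rot: [[-0.754, 0.656, -0.0], [0.656, 0.754, 0.0], [0.0, 0.0, -1.0]]
wrist_force: [0.5, 1.7, -1.6]
opening: 0.107
```

```bash
python3 -c "
from h import *
rot()"
```

```text
t 15.35 turned 0.5765 F [ 0.5  1.7 -1.6] M [ 0.228 -0.315  0.163] tau6 -0.071 pos [5.2861e+02 3.4000e-01 5.5950e+01] zax [-1.e-04  4.e-04 -1.e+00] open 0.107
```

>>> drive_tool([
  [[0,0,0],[0,0,0.0]],
])

```text
time: 15.45
tool_pos: [0.5286, 0.0004, 0.0559]
ee_rot: [[-0.754, 0.657, -0.0], [0.657, 0.754, 0.0], [0.0, 0.0, -1.0]]
wrist_force: [0.9, 1.0, -1.2]
opening: 0.108
```

```bash
python3 -c "
from h import *
rot()"
```

```text
t 15.45 turned 0.5770 F [ 0.9  1.  -1.2] M [ 0.188 -0.289  0.112] tau6 0.297 pos [5.286e+02 3.600e-01 5.595e+01] zax [-2.e-04  4.e-04 -1.e+00] open 0.108
```

```bash
python3 -c "
from h import *
M=[]
for i in range(5): get_image('top'); s=read_state(); M.append(s['moment'][2])
print(np.round(M,3),np.mean(M)); rot()"
```

```text
[0.067 0.124 0.109 0.098 0.076] 0.09503737395252113
t 15.70 turned 0.5763 F [ 1.7  0.5 -1.5] M [ 0.303 -0.346  0.076] tau6 0.116 pos [5.2859e+02 3.5000e-01 5.5930e+01] zax [-2.e-04  4.e-04 -1.e+00] open 0.106
```

>>> drive_tool([
  [[0,0,0],[0,0,0.01]],
  [[0,0,0],[0,0,0]],
])

```text
time: 15.9
tool_pos: [0.5286, 0.0004, 0.0559]
ee_rot: [[-0.747, 0.664, -0.0], [0.664, 0.747, 0.0], [0.0, 0.0, -1.0]]
wrist_force: [1.4, 1.1, -2.0]
opening: 0.11
```

```bash
cat >> h.py <<'E'
def avg(n=5):
    M=[]
    for i in range(n): get_image('top'); s=read_state(); M.append(s['moment'][2])
    print(np.round(M,3),np.mean(M)); rot()
E
python3 -c "
from h import *
rot();avg()"
```

```text
t 15.90 turned 0.5871 F [ 1.4  1.1 -2. ] M [ 0.206 -0.335  0.106] tau6 0.280 pos [5.2862e+02 3.6000e-01 5.5920e+01] zax [-2.e-04  5.e-04 -1.e+00] open 0.110
[0.194 0.119 0.112 0.113 0.122] 0.13200311514609758
t 16.15 turned 0.5865 F [ 0.8  0.5 -1.4] M [ 0.283 -0.318  0.122] tau6 0.136 pos [5.2859e+02 3.6000e-01 5.5930e+01] zax [-2.e-04  5.e-04 -1.e+00] open 0.111
```

>>> drive_tool([
  [[0,0,0],[0,0,0.006]],
  [[0,0,0],[0,0,0]],
])

```text
time: 16.35
tool_pos: [0.5286, 0.0004, 0.0559]
ee_rot: [[-0.743, 0.669, -0.0], [0.669, 0.743, 0.0], [0.0, 0.0, -1.0]]
wrist_force: [0.7, 1.0, -1.2]
opening: 0.106
```

```bash
python3 -c "
from h import *
rot();avg()"
```

```text
t 16.35 turned 0.5930 F [ 0.7  1.  -1.2] M [ 0.237 -0.328  0.18 ] tau6 0.238 pos [5.2862e+02 3.7000e-01 5.5940e+01] zax [-1.e-04  5.e-04 -1.e+00] open 0.106
[0.152 0.11  0.082 0.183 0.163] 0.13798141853421877
t 16.60 turned 0.5926 F [ 0.8  0.9 -1.6] M [ 0.254 -0.324  0.163] tau6 0.152 pos [5.2863e+02 3.9000e-01 5.5910e+01] zax [-2.e-04  5.e-04 -1.e+00] open 0.106
```

The end stop is felt: the moment rises linearly from about 0.03 (free) to about 0.14 N m at a tool turn of 0.59 rad, with side forces of only about 1.5 N. Now I turn back to home.

>>> drive_tool([
  [[0,-0.2,0],[0,0,-0.05]],
  [[0,-0.2,0],[0,0,-0.07]],
  [[0,-0.2,0],[0,0,-0.07]],
  [[0,-0.2,0],[0,0,-0.07]],
  [[0,0,0],[0,0,0]],
])

```text
time: 17.1
tool_pos: [0.5276, -0.0007, 0.0559]
ee_rot: [[-0.894, 0.447, -0.001], [0.447, 0.894, -0.001], [0.001, -0.001, -1.0]]
wrist_force: [1.1, 1.8, -1.4]
opening: 0.107
```

```bash
python3 -c "
from h import *
rot()"
```

```text
t 17.10 turned 0.3243 F [ 1.1  1.8 -1.4] M [ 0.355 -0.412 -0.014] tau6 -1.273 pos [527.59  -0.73  55.94] zax [-1.1e-03 -5.0e-04 -1.0e+00] open 0.107
```

>>> drive_tool([
  [[0,0.3,0],[0,0,-0.06]],
  [[0,0,0],[0,0,-0.07]],
  [[0,0,0],[0,0,-0.06]],
  [[0,0,0],[0,0,-0.04]],
  [[0,0,0],[0,0,0]],
])

```text
time: 17.6
tool_pos: [0.5276, -0.0008, 0.0559]
ee_rot: [[-0.972, 0.235, -0.001], [0.235, 0.972, -0.001], [0.001, -0.002, -1.0]]
wrist_force: [1.6, 1.2, -2.1]
opening: 0.11
```

```bash
python3 -c "
from h import *
rot()"
```

```text
t 17.60 turned 0.0975 F [ 1.6  1.2 -2.1] M [ 0.208 -0.259  0.044] tau6 -0.810 pos [527.62  -0.82  55.92] zax [-0.0014 -0.0014 -1.    ] open 0.110
```

Now creep to home, feeling for the hard end lightly.

>>> drive_tool([
  [[0,0,0],[-0.0014,-0.0014,-0.03]],
  [[0,0,0],[0,0,-0.03]],
  [[0,0,0],[0,0,-0.02]],
  [[0,0,0],[0,0,-0.01]],
])

```text
time: 18.0
tool_pos: [0.5276, -0.0009, 0.056]
ee_rot: [[-0.989, 0.145, 0.0], [0.145, 0.989, -0.0], [-0.001, -0.0, -1.0]]
wrist_force: [1.2, 0.9, -1.7]
opening: 0.108
```

```bash
python3 -c "
from h import *
rot();avg(3)"
```

```text
t 18.00 turned 0.0057 F [ 1.2  0.9 -1.7] M [ 0.132 -0.306 -0.037] tau6 0.026 pos [527.63  -0.91  55.96] zax [ 5.e-04 -4.e-04 -1.e+00] open 0.108
[ 0.008 -0.016 -0.   ] -0.00273483299825027
t 18.15 turned 0.0069 F [ 1.5 -0.9 -0.3] M [ 0.194 -0.335 -0.   ] tau6 -0.126 pos [527.6   -0.88  55.95] zax [ 4.e-04 -4.e-04 -1.e+00] open 0.108
```

>>> drive_tool([
  [[0,0,0],[0,0,-0.012]],
  [[0,0,0],[0,0,-0.012]],
  [[0,0,0],[0,0,0]],
])

```text
time: 18.45
tool_pos: [0.5276, -0.0009, 0.0559]
ee_rot: [[-0.993, 0.121, 0.0], [0.121, 0.993, -0.001], [-0.0, -0.0, -1.0]]
wrist_force: [1.4, 0.4, -1.0]
opening: 0.108
```

```bash
python3 -c "
from h import *
avg(3)"
```

```text
[ 0.045 -0.005  0.014] 0.018029889897298455
t 18.60 turned -0.0178 F [ 1.3  1.1 -1.8] M [ 0.138 -0.329  0.014] tau6 -0.035 pos [527.62  -0.93  55.94] zax [ 4.e-04 -5.e-04 -1.e+00] open 0.107
```

>>> drive_tool([
  [[0,0,0],[0,0,-0.012]],
  [[0,0,0],[0,0,-0.01]],
  [[0,0,0],[0,0,0]],
])

```text
time: 18.9
tool_pos: [0.5276, -0.0009, 0.056]
ee_rot: [[-0.995, 0.098, 0.0], [0.098, 0.995, -0.001], [-0.0, -0.0, -1.0]]
wrist_force: [1.2, 0.3, -1.3]
opening: 0.109
```

```bash
python3 -c "
from h import *
avg(3)"
```

```text
[-0.009 -0.062 -0.046] -0.03919834703917125
t 19.05 turned -0.0410 F [ 1.3 -0.2 -2.1] M [ 0.11  -0.323 -0.046] tau6 -0.036 pos [527.59  -0.93  55.93] zax [ 3.e-04 -5.e-04 -1.e+00] open 0.108
```

>>> drive_tool([
  [[0,0,0],[0,0,-0.012]],
  [[0,0,0],[0,0,-0.01]],
  [[0,0,0],[0,0,0]],
])

```text
time: 19.35
tool_pos: [0.5276, -0.0009, 0.056]
ee_rot: [[-0.997, 0.075, 0.0], [0.075, 0.997, -0.001], [-0.0, -0.0, -1.0]]
wrist_force: [0.7, 0.5, -0.5]
opening: 0.107
```

```bash
python3 -c "
from h import *
avg(3)"
```

```text
[-0.059  0.    -0.059] -0.03898764943327638
t 19.50 turned -0.0643 F [ 1.6  1.1 -1.3] M [ 0.106 -0.287 -0.059] tau6 -0.037 pos [527.64  -0.95  55.97] zax [ 5.e-04 -6.e-04 -1.e+00] open 0.107
```

>>> drive_tool([
  [[0,0,0],[0,0,-0.012]],
  [[0,0,0],[0,0,-0.01]],
  [[0,0,0],[0,0,0]],
])

```text
time: 19.8
tool_pos: [0.5277, -0.0009, 0.0559]
ee_rot: [[-0.999, 0.051, 0.0], [0.051, 0.999, -0.001], [-0.001, -0.001, -1.0]]
wrist_force: [1.0, 1.3, -1.5]
opening: 0.105
```

```bash
python3 -c "
from h import *
avg(4)"
```

```text
[-0.023 -0.05  -0.007 -0.045] -0.031193379799761795
t 20.00 turned -0.0876 F [ 1.4  0.8 -0.5] M [ 0.117 -0.295 -0.045] tau6 -0.026 pos [527.62  -0.93  55.96] zax [ 4.e-04 -6.e-04 -1.e+00] open 0.111
```

>>> drive_tool([
  [[0,0,0],[0,0,-0.01]],
  [[0,0,0],[0,0,0]],
])

```text
time: 20.2
tool_pos: [0.5276, -0.001, 0.0559]
ee_rot: [[-0.999, 0.041, 0.0], [0.041, 0.999, -0.001], [-0.0, -0.001, -1.0]]
wrist_force: [1.1, 0.5, -2.0]
opening: 0.109
```

```bash
python3 -c "
from h import *
avg(4)"
```

```text
[-0.046 -0.099 -0.084 -0.135] -0.09103570462047009
t 20.40 turned -0.0977 F [ 1.4  0.6 -1.6] M [ 0.07  -0.306 -0.135] tau6 -0.072 pos [527.65  -0.97  55.94] zax [ 4.e-04 -6.e-04 -1.e+00] open 0.108
```

The hard home end is felt (moment −0.09 at −0.098 rad, which matches 0.08 play), so the plug is at 0. Now I centre the key within the play and draw it out.

>>> drive_tool([
  [[0,0,0],[0,0,0.03]],
  [[0,0,0],[0,0,0.03]],
  [[0,0,0],[0,0,0.02]],
  [[0,0,0],[0,0,0]],
])

```text
time: 20.8
tool_pos: [0.527, -0.0011, 0.0559]
ee_rot: [[-0.992, 0.125, -0.001], [0.125, 0.992, -0.001], [0.001, -0.001, -1.0]]
wrist_force: [0.3, 0.6, -0.2]
opening: 0.11
```

```bash
python3 -c "
from h import *
avg(3)"
```

```text
[-0.001  0.005 -0.028] -0.007988599855707301
t 20.95 turned -0.0157 F [-1.   0.5  0.3] M [-0.024 -0.008 -0.028] tau6 0.017 pos [527.06  -1.05  55.91] zax [-6.e-04 -1.e-03 -1.e+00] open 0.108
```

>>> drive_tool([
  [[-0.2,0.1,0],[-0.001,0,0.012]],
  [[0,0,-2],[0,0,0]],
  [[0,0,-3],[0,0,0]],
  [[0,0,0],[0,0,0]],
], newtons=40)

```text
time: 21.35
tool_pos: [0.527, -0.001, 0.0612]
ee_rot: [[-0.991, 0.136, -0.001], [0.136, 0.991, 0.0], [0.001, -0.0, -1.0]]
wrist_force: [0.7, -0.1, -1.2]
opening: 0.106
```

```bash
python3 -c "
from h import *
rot()"
```

```text
t 21.35 turned -0.0034 F [ 0.7 -0.1 -1.2] M [-0.039  0.009  0.006] tau6 0.012 pos [527.03  -0.99  61.23] zax [-1.1e-03  1.0e-04 -1.0e+00] open 0.106
```

>>> drive_tool([
  [[-0.2,0,-4],[0,0,0]],
  [[0,0,-6],[0,0,0]],
  [[0,0,-6],[0,0,0]],
  [[0,0,-4],[0,0,0]],
])

```text
time: 21.75
tool_pos: [0.5271, -0.001, 0.0828]
ee_rot: [[-0.991, 0.135, -0.001], [0.135, 0.991, 0.0], [0.001, -0.0, -1.0]]
wrist_force: [0.5, 0.1, -0.4]
opening: 0.112
```

```bash
python3 -c "
from h import *
rot()"
```

```text
t 21.75 turned -0.0037 F [ 0.5  0.1 -0.4] M [ 0.002  0.004 -0.012] tau6 -0.000 pos [527.11  -0.95  82.77] zax [-1.4e-03  2.0e-04 -1.0e+00] open 0.112
```

>>> drive_tool([
  [[0,0,-20],[0,0,0]],
  [[0,0,-35],[0,0,0]],
  [[0,0,-35],[0,0,0]],
  [[0,0,-15],[0,0,0]],
  [[0,0,0],[0,0,0]],
])

```text
time: 22.25
tool_pos: [0.5268, -0.0009, 0.1934]
ee_rot: [[-0.991, 0.135, -0.001], [0.135, 0.991, 0.0], [0.001, 0.0, -1.0]]
wrist_force: [0.0, 0.3, -1.0]
opening: 0.108
```

```bash
python3 -c "
from h import *
s,w=wr(); save('w8.png',w['color']);np.savez('w8.npz',**w)
a=cv2.imread('pics/w5.png')[150:350,150:350];b=cv2.imread('pics/w8.png')[150:350,150:350]
cv2.imwrite('pics/c8.png',cv2.resize(np.hstack([a,b]),(800,400),interpolation=cv2.INTER_CUBIC))
delta([.5212,.2761,.18],157.2)"
```

```text
t 22.3 pos [ 0.5265 -0.0009  0.1925] yaw 172.21 f [-0.9  1.  -0.4] open 0.107
shift mm [ 42.7 273.7  12.5]
turn [-2.00e-04 -2.00e-03  2.62e-01]
```

View pics/c8.png

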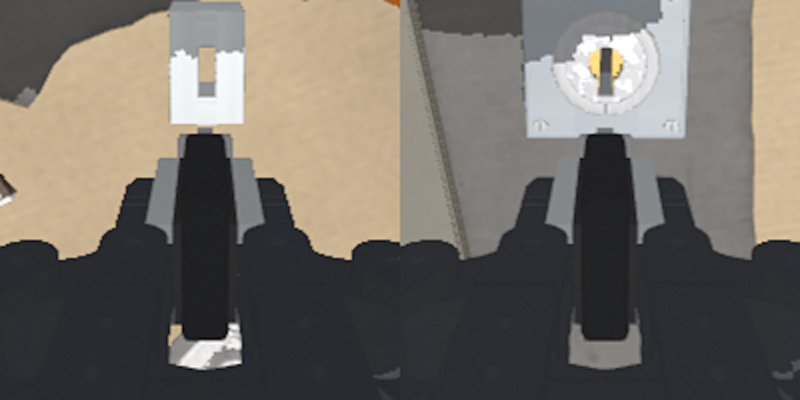

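The key sits in the grip as before (bow from (205,133) to (205,340) in both crops), and the plug slot is in line with the notch. Going back to the rest.

>>> drive_tool([
  [[7,44,2],[0,0,0]],
  [[7,44,2],[0,0,0]],
  [[7,44,2],[0,0,0]],
  [[7,44,2],[0,0,0]],
  [[7,44,2],[0,0,0.06]],
])

```text
time: 22.8
tool_pos: [0.5209, 0.2239, 0.1766]
ee_rot: [[-0.979, 0.204, -0.007], [0.204, 0.979, -0.002], [0.006, -0.003, -1.0]]
wrist_force: [0.6, -1.1, -1.4]
opening: 0.108
```

>>> drive_tool([
  [[5,30,0],[0,0,0.1]],
  [[0,8,0],[0,0,0.1]],
  [[0,0,0],[0,0,0]],
  [[0,0,0],[0,0,0]],
])

```text
time: 23.2
tool_pos: [0.5211, 0.2682, 0.1703]
ee_rot: [[-0.919, 0.394, -0.014], [0.394, 0.919, -0.003], [0.012, -0.009, -1.0]]
wrist_force: [-0.2, -0.7, -0.7]
opening: 0.105
```

```bash
python3 -c "
from h import *
delta([.5212,.2761,.15],157.2)"
```

```text
t 23.2 pos [0.5211 0.2682 0.1703] yaw 156.8 f [-0.2 -0.7 -0.7] open 0.105
shift mm [ 2.8  7.5 20.3]
turn [-0.0088 -0.012  -0.0068]
```

>>> drive_tool([
  [[2.8,7.5,15],[-0.009,-0.012,-0.007]],
  [[0,0,0],[0,0,0]],
  [[0,0,0],[0,0,0]],
])

```text
time: 23.5
tool_pos: [0.5209, 0.2734, 0.1542]
ee_rot: [[-0.924, 0.384, -0.001], [0.384, 0.924, -0.001], [0.001, -0.001, -1.0]]
wrist_force: [-0.1, -0.5, -0.3]
opening: 0.107
```

```bash
python3 -c "
from h import *
delta([.5212,.2761,.085],157.2)"
```

```text
t 23.5 pos [0.5209 0.2734 0.1542] yaw 157.45 f [-0.1 -0.5 -0.3] open 0.107
shift mm [ 0.7  2.6 69.2]
turn [-0.0014 -0.001   0.0043]
```

>>> drive_tool([
  [[0.7,2.6,10],[-0.0014,-0.001,0.004]],
  [[0,0,25],[0,0,0]],
  [[0,0,20],[0,0,0]],
  [[0,0,0],[0,0,0]],
  [[0,0,0],[0,0,0]],
])

```text
time: 24.0
tool_pos: [0.5227, 0.2742, 0.0985]
ee_rot: [[-0.921, 0.389, 0.002], [0.389, 0.921, 0.001], [-0.002, 0.001, -1.0]]
wrist_force: [-0.0, 0.9, 0.3]
opening: 0.11
```

```bash
python3 -c "
from h import *
delta([.5212,.2761,.083],157.2)"
```

```text
t 24.0 pos [0.5227 0.2742 0.0985] yaw 157.13 f [-0.   0.9  0.3] open 0.11
shift mm [ 2.2  1.1 15.5]
turn [ 0.0014  0.0016 -0.0012]
```

>>> drive_tool([
  [[2.2,1.1,12],[0.0014,0.0016,-0.001]],
  [[0,0,0],[0,0,0]],
  [[0,0,0],[0,0,0]],
])

```text
time: 24.3
tool_pos: [0.522, 0.2764, 0.0873]
ee_rot: [[-0.922, 0.388, 0.002], [0.388, 0.922, 0.001], [-0.002, 0.001, -1.0]]
wrist_force: [0.6, -0.6, -0.2]
opening: 0.107
```

```bash
python3 -c "
from h import *
delta([.5212,.2761,.083],157.2)"
```

```text
t 24.3 pos [0.522  0.2764 0.0873] yaw 157.19 f [ 0.6 -0.6 -0.2] open 0.107
shift mm [ 0.7 -0.6  4.3]
turn [ 0.0015  0.0016 -0.0002]
```

>>> drive_tool([
  [[0.7,-0.6,4],[0.0015,0.0016,0]],
  [[0,0,0],[0,0,0]],
  [[0,0,0],[0,0,0]],
])

```text
time: 24.6
tool_pos: [0.5215, 0.2763, 0.0838]
ee_rot: [[-0.922, 0.388, 0.001], [0.388, 0.922, 0.0], [-0.001, 0.001, -1.0]]
wrist_force: [-0.4, -0.2, -0.3]
opening: 0.107
```

```bash
python3 -c "
from h import *
delta([.5212,.2761,.0439],157.2)"
```

```text
t 24.6 pos [0.5215 0.2763 0.0838] yaw 157.2 f [-0.4 -0.2 -0.3] open 0.107
shift mm [ 0.2 -0.3 39.9]
turn [ 0.0007  0.0007 -0.    ]
```

Aligned within 0.4 mm, lowering in steps.

>>> drive_tool([
  [[0.2,-0.3,5],[0,0,0]],
  [[0,0,5],[0,0,0]],
  [[0,0,4],[0,0,0]],
  [[0,0,0],[0,0,0]],
])

```text
time: 25.0
tool_pos: [0.5212, 0.2761, 0.0686]
ee_rot: [[-0.922, 0.388, 0.001], [0.388, 0.922, 0.0], [-0.001, 0.001, -1.0]]
wrist_force: [-0.1, -0.1, -0.3]
opening: 0.109
```

>>> drive_tool([
  [[0,0,5],[0,0,0]],
  [[0,0,5],[0,0,0]],
  [[0,0,3],[0,0,0]],
  [[0,0,0],[0,0,0]],
])

```text
time: 25.4
tool_pos: [0.521, 0.276, 0.0542]
ee_rot: [[-0.922, 0.388, 0.001], [0.388, 0.922, 0.0], [-0.001, 0.0, -1.0]]
wrist_force: [0.3, 0.6, -1.1]
opening: 0.11
```

```bash
python3 -c "
from h import *
delta([.5212,.2761,.0439],157.2)"
```

```text
t 25.4 pos [0.521  0.276  0.0542] yaw 157.2 f [ 0.3  0.6 -1.1] open 0.11
shift mm [-0.1  0.1 10.3]
turn [ 0.0005  0.0005 -0.    ]
```

>>> drive_tool([
  [[0,0,4],[0,0,0]],
  [[0,0,3],[0,0,0]],
  [[0,0,1.5],[0,0,0]],
  [[0,0,0],[0,0,0]],
])

```text
time: 25.8
tool_pos: [0.5211, 0.2761, 0.045]
ee_rot: [[-0.922, 0.388, 0.001], [0.388, 0.922, 0.0], [-0.001, 0.001, -1.0]]
wrist_force: [-1.0, 0.6, -1.3]
opening: 0.109
```

>>> drive_tool([
  [[0,0,0.7],[0,0,0]],
  [[0,0,0],[0,0,0]],
])

```text
time: 26.0
tool_pos: [0.5213, 0.2761, 0.0444]
ee_rot: [[-0.922, 0.388, 0.001], [0.388, 0.922, 0.0], [-0.001, 0.001, -1.0]]
wrist_force: [-0.3, 1.2, -0.2]
opening: 0.106
```

>>> drive_tool([
  [[0,0,0.5],[0,0,0]],
])

```text
time: 26.1
tool_pos: [0.5213, 0.2761, 0.044]
ee_rot: [[-0.922, 0.387, 0.001], [0.387, 0.922, 0.0], [-0.001, 0.001, -1.0]]
wrist_force: [-0.8, -0.5, -0.7]
opening: 0.11
```

>>> drive_tool([
  [[0,0,0.4],[0,0,0]],
])

```text
time: 26.2
tool_pos: [0.5213, 0.2761, 0.0439]
ee_rot: [[-0.922, 0.388, 0.001], [0.388, 0.922, 0.0], [-0.001, 0.001, -1.0]]
wrist_force: [-3.1, -0.8, 8.7]
opening: 0.108
```

>>> drive_tool([
  [[0,0,0],[0,0,0]],
])

```text
time: 26.3
tool_pos: [0.5214, 0.2762, 0.044]
ee_rot: [[-0.922, 0.388, 0.002], [0.388, 0.922, 0.001], [-0.001, 0.001, -1.0]]
wrist_force: [0.7, 0.7, -1.1]
opening: 0.11
```

The key bottomed at the same height as before (z 0.0439, 8.7 N felt and eased). Releasing now.

>>> drive_tool([
  [[0,0,0],[0,0,0]],
  [[0,0,0],[0,0,0]],
  [[0,0,0],[0,0,0]],
  [[0,0,0],[0,0,0]],
  [[0,0,0],[0,0,0]],
], claw=100)

```text
time: 26.8
tool_pos: [0.5216, 0.2762, 0.0441]
ee_rot: [[-0.922, 0.388, 0.002], [0.388, 0.922, 0.001], [-0.002, 0.001, -1.0]]
wrist_force: [1.3, 0.1, 0.3]
opening: 0.941
```

>>> drive_tool([
  [[0,0,0],[0,0,0]],
  [[0,0,-15],[0,0,0]],
  [[0,0,-35],[0,0,0]],
  [[0,0,-40],[0,0,0]],
  [[0,0,-35],[0,0,0]],
])

```text
time: 27.3
tool_pos: [0.5186, 0.2751, 0.1683]
ee_rot: [[-0.922, 0.388, -0.007], [0.388, 0.922, -0.003], [0.005, -0.005, -1.0]]
wrist_force: [0.1, -0.1, 0.3]
opening: 0.996
```

>>> drive_tool([
  [[0,0,0],[0,0,0]],
  [[0,0,0],[0,0,0]],
  [[0,0,0],[0,0,0]],
])

```text
time: 27.6
tool_pos: [0.5204, 0.2758, 0.1722]
ee_rot: [[-0.922, 0.388, -0.0], [0.388, 0.922, -0.0], [0.0, -0.0, -1.0]]
wrist_force: [-0.3, -1.4, -0.0]
opening: 1.002
```

```bash
python3 - <<'E'
from h import *
s,w=wr(); rot(); save('w9.png',w['color'])
P=cloud(w);near=(abs(P[...,0]-.52)<.06)&(abs(P[...,1]-.277)<.06)
m=near&(abs(P[...,2]-.036)<.006); print('block',cv2.minAreaRect(P[m][:,:2].astype(np.float32)*1000))
mm=near&(P[...,2]>.072)&(P[...,2]<.095); print('bow',np.percentile(P[mm][:,2],[50,90]));mm=near&(P[...,2]>.077)&(P[...,2]<.095);print(cv2.minAreaRect(P[mm][:,:2].astype(np.float32)*1000))
d=get_image('side');save('s9.png',d['color']);t=get_image('top');save('t9.png',t['color'])
u,v=map(int,w2p(w,[.52,.277,.06]))
a=cv2.resize(cv2.imread('pics/w9.png')[max(0,v-60):v+60,u-60:u+60],(400,400),interpolation=cv2.INTER_CUBIC)
b=cv2.resize(cv2.imread('pics/s9.png')[190:290,170:270],(400,400),interpolation=cv2.INTER_CUBIC)
cv2.imwrite('pics/c9.png',np.hstack([a,b]))
E
```

```text
t 27.65 turned 0.2584 F [-0.1 -0.4 -0.5] M [-0.001  0.026 -0.003] tau6 0.000 pos [520.11 275.66 171.85] zax [-1.2e-03 -5.0e-04 -1.0e+00] open 0.999
block ((523.6573486328125, 275.0289611816406), (36.03080368041992, 56.128501892089844), 66.8562240600586)
bow [0.07950311 0.08038231]
((521.758544921875, 275.72674560546875), (8.881439208984375, 31.083770751953125), 67.44966125488281)
```

View pics/c9.png

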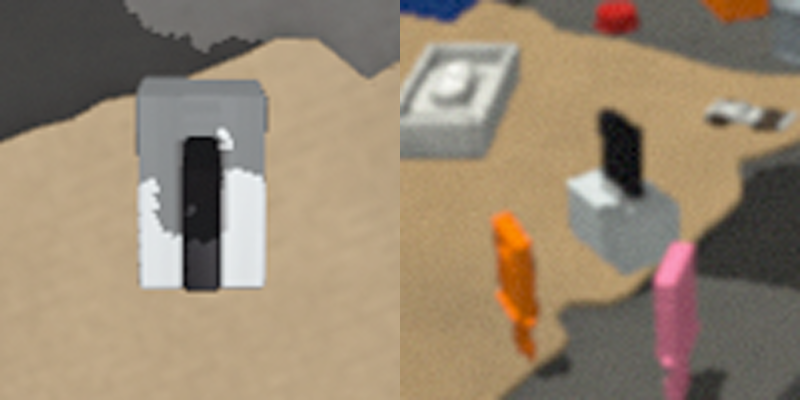

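View pics/t9.png

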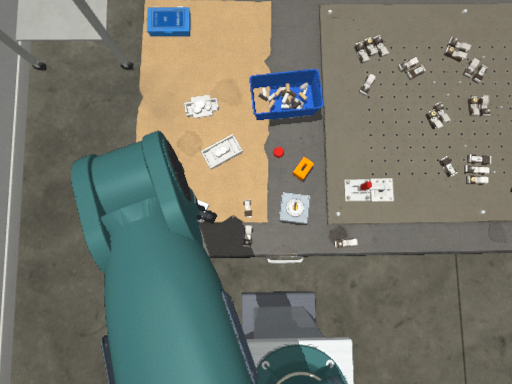

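The key stands upright in its rest (bow at (202,215) in the left crop). Its top is at 80 mm as before, and the other things in view look unmoved.

```bash
python3 -c "
from h import *
print(sign_off())"
```

```text
the job is handed in; nothing more can be done
None
```

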